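# Wipe the leftover washers off the counting board into the parts tray

## Task

The screws are counted into the board, so it cannot be tipped out: take the wiper block and wipe the six leftover washers off the board's smooth apron into the grey parts tray at its end, working along the whole apron from the end away from the tray to the tray. The plate is warped, so feel for it: keep the sole pressed lightly on the surface all the way, with some 5 to 10 N, and do not touch the washers with the gripper. Then stand the wiper upright on the table, clear of the tray; leave the standing screws, the carton and the clear box alone.

Things in the scene. Friction and masses are not known exactly. Their poses are not given: they have to be found in the camera images.
- board: Counting board, fixed, rigid: white plate 210 x 280 mm (its x by y), 12 mm thick, on a smaller plywood plinth. Origin: centre of its underside, on the table; x towards the far side, y along its length. The robot-side part is the smooth apron (see apron); on the far side, x = +30 to +105 mm, stands a drilled block 12 mm higher than the apron, which holds the screws.
- apron (a point): Middle of the apron, on its surface, 55 mm above the table; axes as the board's. Strip 127 mm wide (x = -63 to +63 mm), 280 mm long (y = -140 to +140 mm), open at both ends. Hard, level around the middle, but the old plate is warped: towards either end the surface may lie up to 6 mm higher or lower. An 8 mm lip runs along its robot side, the drilled block's step along its far side.
- screws: The 16 counted brass screws standing head up in the drilled block, part of the board: two rows of 8 along y (33 mm pitch), at x = +52 and +86 mm of the board, heads 10 mm across, tops 85 mm above the table. Origin: over the board's centre, at the block's surface (67 mm above the table).
- wiper: Wiper block, loose, 0.14 to 0.24 kg, standing on the table left or right of the board. Black rubber sole and grey body 114 mm long (its x), 30 mm thick (its y), up to 32 mm above the sole; on top a grip rib 92 mm long, 20 mm thick, from 32 to 72 mm above the sole, pinched across its 20 mm. Origin: centre of the sole's underside; z up.
- tray: Grey plastic parts tray, loose, 0.2 to 0.35 kg, open-topped, 160 x 120 mm (its x by y), 36 mm high, walls 3 mm. Origin: centre of its underside; axes along the board's. It stands at one end of the board (left or right, it varies), its rim tucked about 5 mm under the plate's end edge, so that what is pushed off the apron there falls in.
- washer1: One of the six leftover flat steel washers lying on the apron, loose, 12 g, 30 mm across, 2.5 mm thick, hole 10.6 mm. Origin: centre of its underside. They lie at most 62 mm (outer edge) from the board's middle along its length.
- washer2: One of the six leftover flat steel washers lying on the apron, loose, 12 g, 30 mm across, 2.5 mm thick, hole 10.6 mm. Origin: centre of its underside. They lie at most 62 mm (outer edge) from the board's middle along its length.
- washer3: One of the six leftover flat steel washers lying on the apron, loose, 12 g, 30 mm across, 2.5 mm thick, hole 10.6 mm. Origin: centre of its underside. They lie at most 62 mm (outer edge) from the board's middle along its length.
- washer4: One of the six leftover flat steel washers lying on the apron, loose, 12 g, 30 mm across, 2.5 mm thick, hole 10.6 mm. Origin: centre of its underside. They lie at most 62 mm (outer edge) from the board's middle along its length.
- washer5: One of the six leftover flat steel washers lying on the apron, loose, 12 g, 30 mm across, 2.5 mm thick, hole 10.6 mm. Origin: centre of its underside. They lie at most 62 mm (outer edge) from the board's middle along its length.
- washer6: One of the six leftover flat steel washers lying on the apron, loose, 12 g, 30 mm across, 2.5 mm thick, hole 10.6 mm. Origin: centre of its underside. They lie at most 62 mm (outer edge) from the board's middle along its length.
- carton: Bystander, loose, 0.6 kg: open cardboard carton of screws, 130 x 85 mm, 75 mm high (its two flaps reach 97 mm), at the board's other end. Origin: centre of its underside.
- partsbox: Bystander, loose, 0.3 kg: clear plastic box with a lid, 124 x 79 mm, 42 mm high, on the table on the other side from the wiper. Origin: centre of its underside.

How it is judged:
By the outcome, as a careful person would: the job done as asked, in the order asked, and still so for the second after the job is handed in, with the robot touching nothing.
It also fails if it takes over 72 s, if anything falls off the work surface, if the arm or the gripper's body presses on something with over 40 N, if the wrist force passes 120 N, or if a joint passes its speed limit or range.

## Robot

A 6-joint arm with a two-finger parallel gripper is mounted at the origin on the work surface. World frame = base frame: x ahead of the robot, y to its left, z up, the work surface at z = 0. Lengths are in mm, angles in rad, forces in N, time in s.
With the tool pointing down it reaches from about 275 to 1000 mm from the base axis. Payload 8.4 kg.
Tool frame: the origin (TCP) lies midway between the tips of the shut fingers; the grasp point (between the pads) lies 19 mm behind it; z points along the fingers, x is the direction in which the jaws open and shut, and the axes are right-handed (so a half turn about z gives the same grasp; the last joint's range is limited). The gripper opens to 85 mm and grips with 20 to 120 N. Pads are 22 mm wide; open, the fingers measure 114 mm over their backs; the gripper's body (76 mm by 85 mm) begins 54 mm behind the grasp point. The pads swing forward as they close: fully open they stand 13 mm farther back than shut.
Start: joints at [-1.22, 0.353, 1.633, -0, 1.155, -0.002], TCP at [215.953, -586.508, 195.581] pointing down, gripper open.
Joint ranges: [-2.63, 2.63], [-0.92, 2.1], [0.06, 2.66], [-1.3, 4.44], [0, 2.69], [-3.02, 3.02]. Speed limits (rad/s): [2.22, 2.22, 2.79, 3.14, 3.14, 3.14].

## Interface

Orientations are given as [roll, pitch, yaw] about the fixed x, y, z axes, in that order (R = Rz(yaw) Ry(pitch) Rx(roll)).
In Python, from rig import sense, grab_frame, camera_model, job gives the robot as it stands.
- The arm moves only by the tool arm_command, never from a script. Its argument "plan" is a list of rows, each an object with "translation": the shift along the tool's x, y, z in cm, a list of three; "twist": the turn about the tool's z in rad; "gripper": the opening, from 0 (shut) to 1 (fully open). A call has exactly 5 rows; each row is the pose to reach, as a shift and turn from the pose measured when the call began, along the tool's axes at that moment; what a row does not reach only later rows make up. A row lasts 1/12 s, in which the tool goes at most 41.7 mm and 7.16 degrees, less where a joint would pass 70% of its speed; a pose out of reach is approached as far as the arm can. A call with a gripper value outside its range is refused whole. The fingers move at their own pace and stop on an object; "squeeze" is the grip in N (left out, the last holds). Time passes only in rows, so rows that repeat a pose let the fingers close, or fill a call up. It gives the time, the measured TCP pose, the force and the opening at its end, in the units of the state.
- sense(): the state, without advancing time (a new reading comes with each control period).
- grab_frame(name): name is "scene" or "top"; returns the picture (420x560x3 uint8, blue, green, red); there is no depth.
- camera_model(name): a dict with "fx", "fy", "cx", "cy" (pixels), "dist_coeffs" ([k1, k2, p1, p2, k3] as OpenCV has them; the pictures are not rectified), "pose" (4x4, takes a point from camera to world coordinates). Camera axes: x right, y down, z forward; pixel columns grow to the right and rows downward; lengths in mm; the calibration is good to about 2 mm. A picture is of the moment at which its call begins. camera_model takes no time and is no camera call.
- job.sign_off(): hands the job in, once; it reports no verdict.
The state is a dict: "clock": time; "qpos": joint angles; "qvel": joint speeds; "joint_efforts": joint torques, N m; "eef_pos": TCP position; "tcp_rot": TCP orientation; "contact_force": force on the tool from outside, world axes, zero at the start; "wrist_torque": the same for the moment, N m; "opening": opening from 0.0 (shut) to 1.0 (fully open).
Only numpy, scipy, OpenCV 4.12 (cv2) and the standard library are available. Lean on these libraries where they do the work, as an engineer would, in place of code of your own. Each camera call takes 0.05 s, during which the arm holds its last target.

## Working session

There is one attempt and no reset: what is moved stays moved. The work goes in short steps, Python scripts to look and compute and a tool call to move; the robot and the scene stay as the last step left them, time stands still between calls to the robot, and variables do not carry over. Pictures are saved under pics/ and viewed, and the job is handed in when it is done.

Besides the shell and the picture viewer there is one more tool, called after ">>>" in YAML: its name, and indented under it one key for each argument. arm_command: Moves the arm, as the interface text tells. Its arguments: {"type":"object","properties":{"plan":{"type":"array","items":{"type":"object","properties":{"translation":{"type":"array","items":{"type":"number"}},"twist":{"type":"number"},"gripper":{"type":"number"}}}},"squeeze":{"type":"number"}},"required":["plan"]}

```bash
ls; mkdir -p pics; python3 - <<'E'
from rig import sense, grab_frame, camera_model
import cv2, json
print(sense())
for n in("scene","top"):
    cv2.imwrite(f"pics/{n}0.png",grab_frame(n)); print(n,camera_model(n))
E
```

```text
pics
{'clock': 0.0, 'qpos': array([-1.22038081e+00,  3.53655432e-01,  1.63411804e+00, -1.12126017e-05,
        1.15516850e+00, -2.42099805e-03]), 'qvel': array([ 0.00054304,  0.00082018,  0.00021159,  0.00049221, -0.00173141,
        0.00074419]), 'joint_efforts': array([-6.74150033e-04, -6.05266142e+01, -3.42068052e+01, -2.12743163e-05,
        9.38176032e-03,  8.10760184e-05]), 'eef_pos': array([ 215.78648084, -586.02977747,  194.86403468]), 'tcp_rot': array([ 3.14158567e+00,  1.34934273e-03, -1.21795528e+00]), 'contact_force': array([-0.20610615, -1.41998249,  0.35725739]), 'wrist_torque': array([-0.00903397,  0.00462165,  0.02220616]), 'opening': 0.9986704799698047}
scene {'fx': 435.479547332698, 'fy': 435.479547332698, 'cx': 283.2521161580198, 'cy': 211.98409976548217, 'dist_coeffs': array([-0.09590231,  0.        ,  0.        ,  0.        ,  0.        ]), 'pose': array([[-5.61679356e-01,  5.19214158e-01, -6.44152901e-01,
         1.35066160e+03],
       [ 8.27281424e-01,  3.62838874e-01, -4.28897886e-01,
         5.27567177e+02],
       [ 1.10338589e-02, -7.73798818e-01, -6.33335333e-01,
         8.47632994e+02],
       [ 0.00000000e+00,  0.00000000e+00,  0.00000000e+00,
         1.00000000e+00]])}
top {'fx': 426.880717912081, 'fy': 426.880717912081, 'cx': 280.2028166066025, 'cy': 207.61961181501127, 'dist_coeffs': array([-0.01316873,  0.        ,  0.        ,  0.        ,  0.        ]), 'pose': array([[-6.44540428e-03, -9.98169439e-01,  6.01350759e-02,
         4.91394879e+02],
       [-9.99974155e-01,  6.62527180e-03,  2.79214984e-03,
        -6.82863061e+00],
       [-3.18544986e-03, -6.01155251e-02, -9.98186344e-01,
         1.02191390e+03],
       [ 0.00000000e+00,  0.00000000e+00,  0.00000000e+00,
         1.00000000e+00]])}
```

View pics/top0.png

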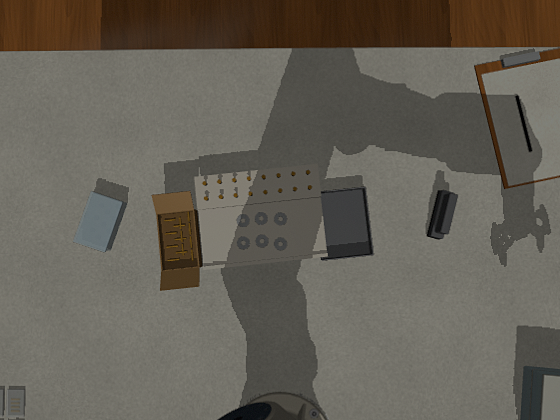

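View pics/scene0.png

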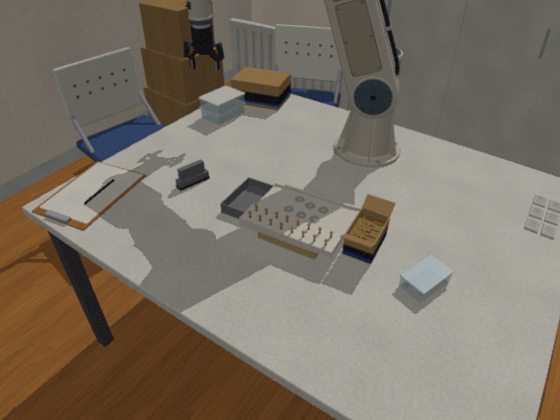

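The top view shows the tray at the board's right end (~345,222), the carton at the left end (~180,240), the wiper at (~442,214), and six washers around (243–282, 218–244). Next I zoom in to measure.

```bash
cat > h.py <<'E'
import numpy as np, cv2
from rig import sense, grab_frame, camera_model
def ray(n,uv):
    m=camera_model(n);K=np.array([[m['fx'],0,m['cx']],[0,m['fy'],m['cy']],[0,0,1]])
    p=cv2.undistortPoints(np.array(uv,float).reshape(-1,1,2),K,m['dist_coeffs']).reshape(-1,2)
    d=np.c_[p,np.ones(len(p))]@m['pose'][:3,:3].T
    return m['pose'][:3,3],d
def plane(n,uv,z):
    o,d=ray(n,uv); return o+d*((z-o[2])/d[:,2])[:,None]
def proj(n,X):
    m=camera_model(n);K=np.array([[m['fx'],0,m['cx']],[0,m['fy'],m['cy']],[0,0,1]])
    T=np.linalg.inv(m['pose']); r=cv2.Rodrigues(T[:3,:3])[0]
    return cv2.projectPoints(np.array(X,float).reshape(-1,1,3),r,T[:3,3],K,m['dist_coeffs'])[0].reshape(-1,2)
def crop(n,src,x0,y0,x1,y1,s,out):
    im=cv2.imread(src) if isinstance(src,str) else src
    c=cv2.resize(im[y0:y1,x0:x1],None,fx=s,fy=s,interpolation=cv2.INTER_CUBIC)
    c=cv2.convertScaleAbs(c,alpha=1.3,beta=20)
    for x in range((x0+9)//10*10,x1,10):
        cv2.line(c,((x-x0)*s,0),((x-x0)*s,5 if x%50 else 15),(0,0,255),1)
        if x%50==0: cv2.putText(c,str(x),((x-x0)*s,25),0,.4,(0,0,255))
    for y in range((y0+9)//10*10,y1,10):
        cv2.line(c,(0,(y-y0)*s),(5 if y%50 else 15,(y-y0)*s),(0,0,255),1)
        if y%50==0: cv2.putText(c,str(y),(17,(y-y0)*s),0,.4,(0,0,255))
    cv2.imwrite(out,c)
E
python3 - <<'E'
from h import *
crop("top","pics/top0.png",145,150,385,300,3,"pics/topz.png")
crop("top","pics/top0.png",410,170,480,250,7,"pics/wipz.png")
im=cv2.imread("pics/top0.png")
hsv=cv2.cvtColor(im,cv2.COLOR_BGR2HSV)
# screws: brass heads
m=cv2.inRange(hsv,(12,90,60),(30,255,255)); m[:, :198]=0;m[:,325:]=0;m[:160]=0;m[205:]=0
n,l,s,c=cv2.connectedComponentsWithStats(m)
for i in range(1,n):
    if s[i,4]>4: print(s[i,4],c[i].round(1),plane("top",[c[i]],85)[0].round(1))
# wiper dark
g=im.max(2); m=(g<75).astype(np.uint8); m[:, :422]=0;m[:,462:]=0;m[:180]=0;m[245:]=0
print(m.sum())
E
```

```text
11 [307.9 171.6] [627.1 -65.9  85. ]
12 [278.2 174.4] [ 6.214e+02 -4.000e-01  8.500e+01]
11 [293. 173.] [624.3 -33.   85. ]
11 [263.4 176.1] [617.9  32.5  85. ]
15 [248.5 177.9] [614.1  65.5  85. ]
14 [218.6 180.9] [607.8 131.4  85. ]
12 [233.5 179.5] [610.7  98.5  85. ]
14 [204.  182.6] [604.4 163.8  85. ]
11 [309.6 186.5] [594.2 -69.4  85. ]
12 [294.5 188. ] [591. -36.  85.]
13 [279.6 189.8] [587.3  -3.2  85. ]
12 [264.6 191.2] [584.2  30.   85. ]
13 [235.2 194.5] [577.4  94.9  85. ]
12 [250.1 193.3] [579.8  62.   85. ]
13 [220.4 196.4] [573.5 127.5  85. ]
14 [205.5 197.7] [570.8 160.3  85. ]
1039
```

View pics/topz.png

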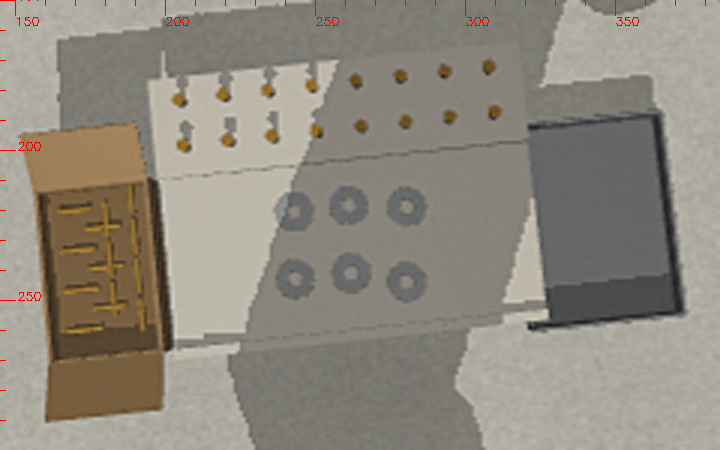

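View pics/wipz.png

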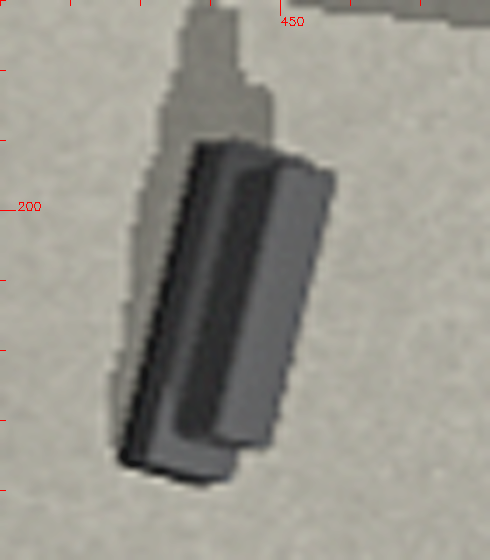

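```bash
python3 - <<'E'
from h import *
far=np.array([[627.1,-65.9],[624.3,-33],[621.4,-.4],[617.9,32.5],[614.1,65.5],[610.7,98.5],[607.8,131.4],[604.4,163.8]])
near=np.array([[594.2,-69.4],[591,-36],[587.3,-3.2],[584.2,30],[579.8,62],[577.4,94.9],[573.5,127.5],[570.8,160.3]])
ys=(np.arange(8)-3.5)*33
P=np.r_[np.c_[[86]*8,ys],np.c_[[52]*8,ys]]; Q=np.r_[far,near]
H,_,Vt=np.linalg.svd((P-P.mean(0)).T@(Q-Q.mean(0))); R=Vt.T@H.T
t=Q.mean(0)-R@P.mean(0); yaw=np.arctan2(R[1,0],R[0,0])
print("board",t,yaw,"res",np.abs(P@R.T+t-Q).max())
B=lambda x,y:R@np.array([x,y])+t
inv=lambda X:(np.array(X)[:,:2]-t)@R
print("apron",B(-33.5,0),"ends",B(-33.5,125),B(-33.5,-140))
np.savez("b.npz",R=R,t=t)
C=lambda L,x0,y0,s:[(x0+a/s,y0+b/s) for a,b in L]
w=plane("top",C([(278,158),(335,178),(272,447),(215,432)],410,170,7),72)
print("rib",w.round(1),w.mean(0)); print([np.linalg.norm(w[i]-w[(i+1)%4]).round(1) for i in range(4)])
d=(w[0]+w[1]-w[2]-w[3])[:2]; print("wiper yaw",np.arctan2(d[1],d[0]))
w2=plane("top",C([(120,462),(200,142)],410,170,7),5); print("sole left corners",w2)
k=plane("top",C([(147,180),(170,348),(50,360),(37,193)],145,150,3),75); print("carton top in board",inv(k).round(1),k.round(0))
f=plane("top",C([(22,133),(138,123),(162,408),(47,420)],145,150,3),97); print("flaps",inv(f).round(1))
tr=plane("top",C([(662,112),(685,312),(530,327)],145,150,3),36); print("tray",inv(tr).round(1))
e=plane("top",C([(161,178),(527,140),(548,308),(172,345)],145,150,3),57); print("apron corner",inv(e).round(1))
m=plane("top",C([(295,212),(349,206),(406,206),(296,279),(352,274),(406,282)],145,150,3),57); print("washers",inv(m).round(1))
E
```

```text
board [530.47410058  40.41253099] 0.1015326043349032 res 0.7338890748869744
apron [497.14662586  37.01702973] ends [484.47684504 161.37327869] [ 511.33678037 -102.2619691 ]
rib [[ 579.8 -383.4   72. ]
 [ 573.3 -401.5   72. ]
 [ 487.7 -378.7   72. ]
 [ 492.6 -360.7   72. ]] [ 533.34741445 -381.05808168   72.        ]
[np.float64(19.2), np.float64(88.6), np.float64(18.7), np.float64(90.1)]
wiper yaw -0.2572397564077072
sole left corners [[ 482.72209986 -353.00281222    5.        ]
 [ 591.71265049 -383.37254803    5.        ]]
carton top in board [[ 28.8 145. ]
 [-96.3 140. ]
 [-95.6 228.8]
 [ 28.  227.2]] [[544. 188.  75.]
 [421. 170.  75.]
 [412. 258.  75.]
 [535. 269.  75.]]
flaps [[  71.   227.8]
 [  69.1  143.2]
 [-137.   145.7]
 [-136.7  228.6]]
tray [[  41.2 -248.5]
 [-113.6 -247.7]
 [-112.1 -128.3]]
apron corner [[  30.5  137.9]
 [  29.3 -140.1]
 [ -98.  -141.5]
 [ -95.2  141.8]]
washers [[ -5.9  39.8]
 [ -5.8  -1.1]
 [-10.5 -43.8]
 [-56.1  44.2]
 [-56.9   2. ]
 [-67.2 -37.7]]
```

```bash
cat >> h.py <<'E'
from scipy.spatial.transform import Rotation as Ro
def go(X,yaw):
    s=sense(); R=Ro.from_euler('xyz',s['tcp_rot']).as_matrix()
    d=R.T@(np.array(X)-s['eef_pos'])/10
    Rt=Ro.from_euler('xyz',[np.pi,0,yaw]).as_matrix()
    tw=Ro.from_matrix(R.T@Rt).as_rotvec()
    print("shift cm",d.round(2),"rot",tw.round(3)); return d
def st():
    s=sense(); print(s['clock'],s['eef_pos'].round(1),s['tcp_rot'].round(3),"F",s['contact_force'].round(2),"M",s['wrist_torque'].round(2),"q",s['qpos'].round(2),s['opening'])
E
python3 -c "
from h import *
go([533,-382,150],-1.833)"
```

```text
shift cm [ -8.18 -36.82   4.5 ] rot [0.    0.001 0.615]
```

>>> arm_command:
  plan:
    - {"translation": [-0.9,-4,0.5],"twist": 0.1,"gripper": 1}
    - {"translation": [-1.7,-8,1],"twist": 0.2,"gripper": 1}
    - {"translation": [-2.6,-12,1.5],"twist": 0.3,"gripper": 1}
    - {"translation": [-3.5,-16,2],"twist": 0.4,"gripper": 1}
    - {"translation": [-4.4,-20,2.5],"twist": 0.5,"gripper": 1}

```text
clock: 0.52
eef_pos: [389.3, -474.3, 169.5]
tcp_rot: [3.141, 0.001, -1.723]
contact_force: [0.5, -1.0, 0.5]
opening: 1.002
```

```bash
python3 -c "
from h import *
st();go([533.3,-382,150],-1.833)"
```

```text
0.5167 [ 389.3 -474.3  169.5] [ 3.141e+00  1.000e-03 -1.723e+00] F [ 0.52 -1.04  0.47] M [-0.05  0.01 -0.03] q [-0.89  0.36  1.68  0.    1.1   0.84] 1.0016257932268462
shift cm [-11.31 -12.83   1.95] rot [0.001 0.001 0.11 ]
```

>>> arm_command:
  plan:
    - {"translation": [-2.6,-3,0.5],"twist": 0.04,"gripper": 1}
    - {"translation": [-5.2,-6,1],"twist": 0.08,"gripper": 1}
    - {"translation": [-7.8,-9,1.5],"twist": 0.11,"gripper": 1}
    - {"translation": [-11.3,-12.8,1.95],"twist": 0.11,"gripper": 1}
    - {"translation": [-11.3,-12.8,1.95],"twist": 0.11,"gripper": 1}

```text
clock: 0.93
eef_pos: [537.1, -378.2, 149.0]
tcp_rot: [3.141, 0.003, -1.831]
contact_force: [-0.9, -0.2, 0.5]
opening: 1.0
```

```bash
python3 -c "
from h import *
st();go([533.3,-382,38],-1.833)
for n in ('top','scene'): cv2.imwrite('pics/%s1.png'%n,grab_frame(n))
a=cv2.imread('pics/top1.png')[150:280,380:520];b=cv2.imread('pics/scene1.png')[110:240,130:270]
cv2.imwrite('pics/m1.png',cv2.resize(np.hstack([a,b]),None,fx=2.8,fy=2.8))"
```

```text
0.9333 [ 537.1 -378.2  149. ] [ 3.141e+00  3.000e-03 -1.831e+00] F [-0.91 -0.16  0.49] M [-0.02  0.04  0.01] q [-0.62  0.45  1.6   0.    1.1   1.21] 0.999762960087463
shift cm [ 0.5   0.26 11.09] rot [0.001 0.003 0.002]
```

View pics/m1.png

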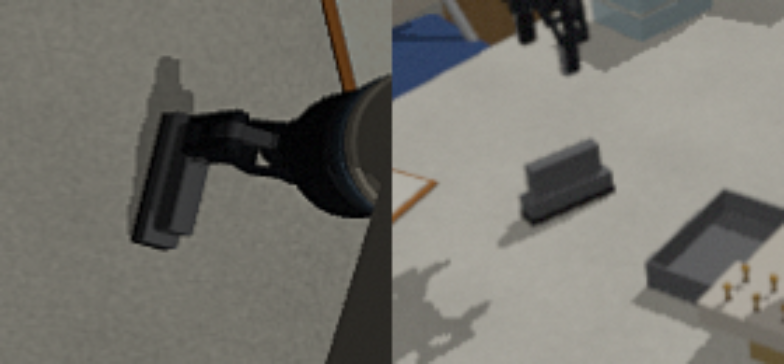

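>>> arm_command:
  plan:
    - {"translation": [0.5,0.3,2.5],"twist": 0,"gripper": 1}
    - {"translation": [0.5,0.3,5.5],"twist": 0,"gripper": 1}
    - {"translation": [0.5,0.3,8.5],"twist": 0,"gripper": 1}
    - {"translation": [0.5,0.3,11.1],"twist": 0,"gripper": 1}
    - {"translation": [0.5,0.3,11.1],"twist": 0,"gripper": 1}

```text
clock: 1.45
eef_pos: [525.6, -382.5, 33.0]
tcp_rot: [3.131, 0.005, -1.831]
contact_force: [-1.0, 1.2, 0.4]
opening: 0.996
```

```bash
python3 -c "
from h import *
st();go([533.3,-382,38],-1.833)
for n in ('top','scene'): cv2.imwrite('pics/%s2.png'%n,grab_frame(n))
a=cv2.imread('pics/top2.png')[150:280,380:520];b=cv2.imread('pics/scene2.png')[110:240,130:270]
cv2.imwrite('pics/m2.png',cv2.resize(np.hstack([a,b]),None,fx=2.8,fy=2.8))"
```

```text
1.45 [ 525.6 -382.5   33. ] [ 3.131  0.005 -1.831] F [-0.98  1.24  0.38] M [ 0.05 -0.01  0.06] q [-0.63  0.58  1.68  0.    0.89  1.2 ] 0.9960643396282984
shift cm [-0.25 -0.73 -0.51] rot [0.01  0.005 0.002]
```

View pics/m2.png

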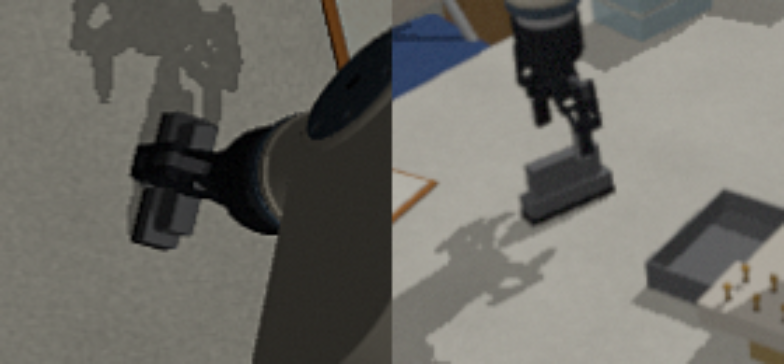

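>>> arm_command:
  plan:
    - {"translation": [-0.25,-0.7,-0.5],"twist": 0,"gripper": 1}
    - {"translation": [-0.25,-0.7,-0.5],"twist": 0,"gripper": 1}
    - {"translation": [-0.25,-0.7,-0.5],"twist": 0,"gripper": 1}
    - {"translation": [-0.25,-0.7,-0.5],"twist": 0,"gripper": 1}
    - {"translation": [-0.25,-0.7,-0.5],"twist": 0,"gripper": 1}

```text
clock: 1.97
eef_pos: [536.6, -383.9, 43.8]
tcp_rot: [3.139, 0.002, -1.831]
contact_force: [0.2, -0.7, -0.0]
opening: 1.004
```

```bash
python3 -c "
from h import *
st();go([533.3,-382,38],-1.833)
for n in ('top','scene'): cv2.imwrite('pics/%s3.png'%n,grab_frame(n))
a=cv2.imread('pics/top3.png')[150:280,380:520];b=cv2.imread('pics/scene3.png')[110:240,130:270]
cv2.imwrite('pics/m3.png',cv2.resize(np.hstack([a,b]),None,fx=2.8,fy=2.8))"
```

```text
1.9667 [ 536.6 -383.9   43.8] [ 3.139e+00  2.000e-03 -1.831e+00] F [ 0.23 -0.7  -0.01] M [-0.03  0.04 -0.04] q [-0.62  0.57  1.66  0.    0.91  1.21] 1.0038845118092106
shift cm [-0.1   0.36  0.58] rot [0.003 0.002 0.002]
```

View pics/m3.png

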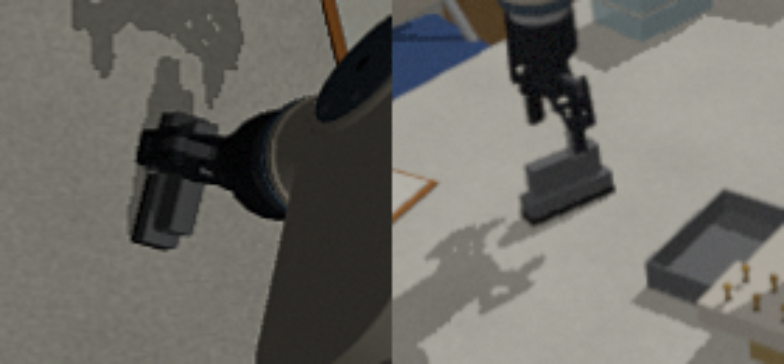

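```bash
python3 -c "
from h import *
s=sense();R=Ro.from_euler('xyz',s['tcp_rot']).as_matrix();p=s['eef_pos']
for n,o in(('top',(380,150,0)),('scene',(130,110,392))):
  X=[p+R@np.array([a,0,b]) for a in(-45,45) for b in(-13,-60)]+[[533.3,-382,72],[533.3,-382,0]]
  print(n,((proj(n,X)-o[:2])*2.8+[o[2],0]).round(0).tolist())
"
```

```text
top [[136.0, 161.0], [157.0, 157.0], [244.0, 188.0], [270.0, 186.0], [195.0, 177.0], [162.0, 181.0]]
scene [[580.0, 181.0], [576.0, 147.0], [540.0, 149.0], [535.0, 115.0], [561.0, 153.0], [568.0, 203.0]]
```

```bash
python3 -c "
from h import *
a=cv2.imread('pics/scene3.png')[130:195,165:225];b=cv2.imread('pics/scene1.png')[90:155,165:225]
cv2.imwrite('pics/m4.png',cv2.convertScaleAbs(cv2.resize(np.hstack([a,b]),None,fx=6.5,fy=6.5,interpolation=2),alpha=2,beta=10))"
```

```text
(no output)
```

View pics/m4.png

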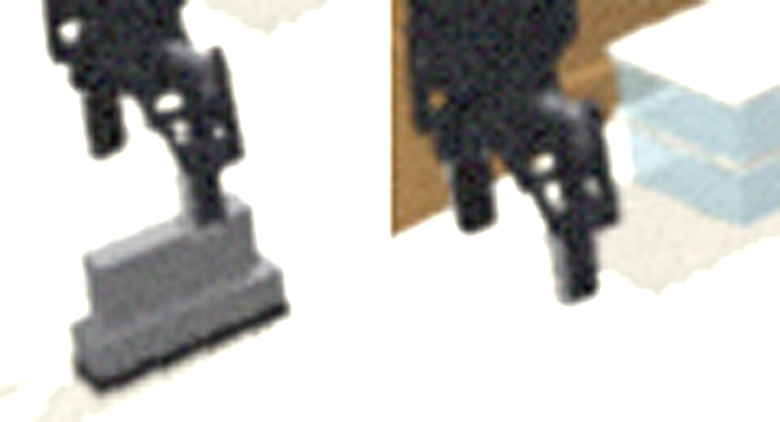

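```bash
python3 -c "
from h import *
st()
for z in(40,55,70,85,100): print(z,plane('scene',[(197.3,164.6),(180.4,153.8)],z)[:,:2].round(0).tolist())
crop('top','pics/top3.png',410,170,510,250,7,'pics/m5.png')
"
```

```text
2.0667 [ 536.3 -383.7   43.2] [ 3.138e+00  2.000e-03 -1.831e+00] F [-0.21 -0.29 -0.31] M [ 0.   -0.01  0.05] q [-0.62  0.57  1.66  0.    0.91  1.21] 1.0020615676479923
40 [[486.0, -400.0], [469.0, -497.0]]
55 [[502.0, -383.0], [486.0, -478.0]]
70 [[519.0, -365.0], [502.0, -459.0]]
85 [[535.0, -348.0], [518.0, -440.0]]
100 [[551.0, -331.0], [535.0, -421.0]]
```

View pics/m5.png

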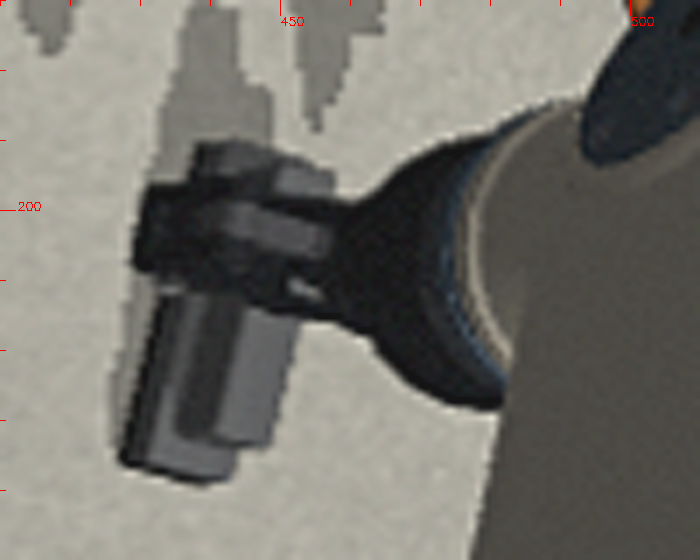

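```bash
python3 -c "
from h import *
print(sense()['qpos'])
p=np.array([537.1,-378.2,149]);R=Ro.from_euler('xyz',[3.141,.003,-1.831]).as_matrix()
for n in('scene','top'):
  print(n,proj(n,[p+R@np.array([a,0,-b]) for a in(-45,45) for b in(0,13,30,50)]).round(1).tolist())
crop('scene','pics/scene1.png',150,60,230,160,6,'pics/s1.png')
crop('top','pics/top1.png',410,150,510,250,6,'pics/t1.png')
a=cv2.imread('pics/s1.png');b=cv2.imread('pics/t1.png');cv2.imwrite('pics/m6.png',cv2.resize(np.hstack([a,b]),None,fx=.7,fy=.7))
"
```

```text
[-6.23839876e-01  5.71606569e-01  1.66171681e+00  1.07758851e-03
  9.12654627e-01  1.20625452e+00]
scene [[195.1, 150.5], [194.6, 146.8], [194.0, 142.0], [193.2, 136.1], [180.2, 139.4], [179.7, 135.8], [178.9, 131.1], [178.1, 125.4]]
top [[441.3, 204.3], [443.7, 203.8], [447.0, 203.2], [451.0, 202.5], [483.8, 215.3], [486.9, 215.0], [491.0, 214.6], [496.1, 214.2]]
```

View pics/m6.png

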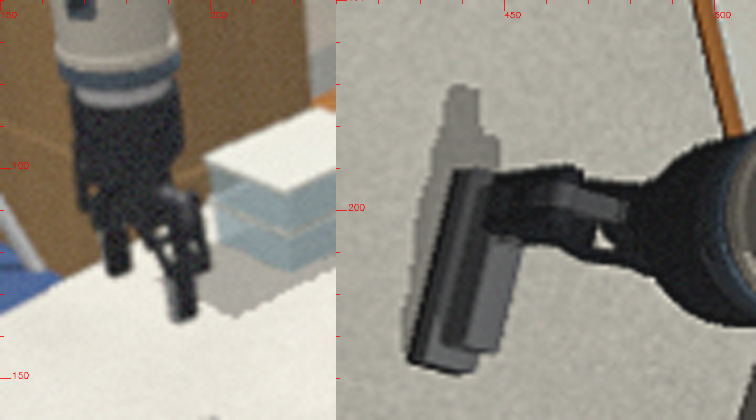

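>>> arm_command:
  plan:
    - {"translation": [0,0,0],"twist": 0,"gripper": 0.45}
    - {"translation": [0,0,0],"twist": 0,"gripper": 0.45}
    - {"translation": [0,0,0],"twist": 0,"gripper": 0.45}
    - {"translation": [0,0,0],"twist": 0,"gripper": 0.45}
    - {"translation": [0,0,0],"twist": 0,"gripper": 0.45}

```text
clock: 2.48
eef_pos: [536.2, -383.7, 43.1]
tcp_rot: [3.138, 0.002, -1.831]
contact_force: [-0.9, 0.2, -0.5]
opening: 0.449
```

```bash
python3 -c "
from h import *
st()
for n in ('top','scene'): cv2.imwrite('pics/%s4.png'%n,grab_frame(n))
crop('scene','pics/scene4.png',160,120,240,200,6,'pics/s1.png')
crop('top','pics/top4.png',410,170,490,250,6,'pics/t1.png')
a=cv2.imread('pics/s1.png');b=cv2.imread('pics/t1.png');cv2.imwrite('pics/m7.png',cv2.resize(np.hstack([a,b]),None,fx=.83,fy=.83))
"
```

```text
2.4833 [ 536.2 -383.7   43.1] [ 3.138e+00  2.000e-03 -1.831e+00] F [-0.92  0.21 -0.48] M [-0.02  0.02 -0.01] q [-0.62  0.57  1.66  0.    0.91  1.21] 0.4487852445425351
```

View pics/m7.png

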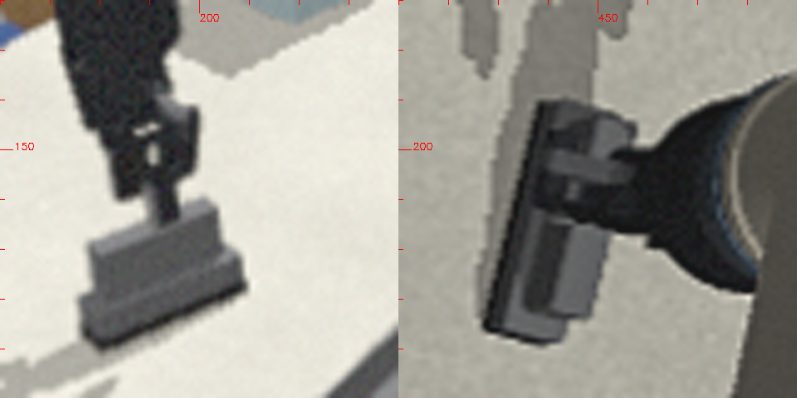

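```bash
python3 -c "
from h import *
for z in(43,60,70,80,90): print(z,plane('scene',[(194.4,164.4),(184.4,160)],z)[:,:2].round(0).tolist(),proj('top',[[536.2,-383.7,z]]).round(1), proj('scene',[[536.2,-383.7,z]]).round(1))
s=cv2.imread('pics/scene0.png');crop('scene',s,150,0,250,80,7,'pics/s0.png')
p=np.array([215.8,-586,194.9]);R=Ro.from_euler('xyz',[3.141,.001,-1.218]).as_matrix()
print(proj('scene',[p+R@np.array([a,0,-b]) for a in(-45,45) for b in(0,13,30,50)]).round(1).tolist())
"
```

```text
43 [[494.0, -405.0], [494.0, -453.0]] [[445.5 212.7]] [[190.4 172.2]]
60 [[512.0, -386.0], [512.0, -432.0]] [[448.4 212.3]] [[189.8 167.9]]
70 [[523.0, -374.0], [522.0, -420.0]] [[450.1 212.1]] [[189.5 165.3]]
80 [[534.0, -363.0], [533.0, -408.0]] [[451.9 211.9]] [[189.1 162.7]]
90 [[544.0, -351.0], [544.0, -396.0]] [[453.7 211.6]] [[188.7 160.1]]
[[217.2, 83.6], [217.0, 80.3], [216.6, 76.0], [216.2, 70.8], [195.0, 81.3], [194.6, 78.1], [194.1, 73.8], [193.6, 68.6]]
```

View pics/s0.png

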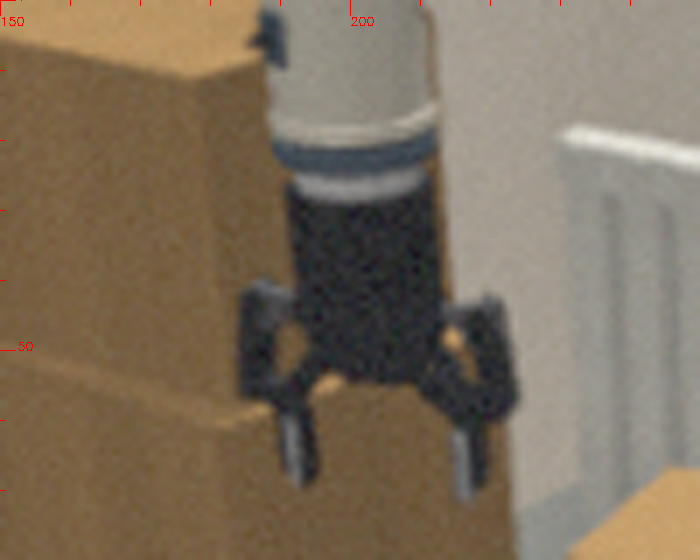

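```bash
python3 -c "
from h import *
go([530,-385,23],-1.833)"
```

```text
shift cm [0.29 0.56 2.02] rot [0.004 0.002 0.002]
```

>>> arm_command:
  plan:
    - {"translation": [0,0.3,0],"twist": 0,"gripper": 0.8}
    - {"translation": [0.1,0.5,0],"twist": 0,"gripper": 0.8}
    - {"translation": [0.2,0.5,0.8],"twist": 0,"gripper": 0.8}
    - {"translation": [0.3,0.5,1.5],"twist": 0,"gripper": 0.8}
    - {"translation": [0.3,0.5,2.0],"twist": 0,"gripper": 0.8}

```text
clock: 3.0
eef_pos: [530.1, -385.2, 21.9]
tcp_rot: [3.137, 0.003, -1.831]
contact_force: [0.2, 0.5, -0.8]
opening: 0.797
```

>>> arm_command:
  plan:
    - {"translation": [0,0,0.4],"twist": 0,"gripper": 0.8}
    - {"translation": [0,0,0.4],"twist": 0,"gripper": 0.8}
    - {"translation": [0,0,0.4],"twist": 0,"gripper": 0.8}
    - {"translation": [0,0,0.4],"twist": 0,"gripper": 0.8}
    - {"translation": [0,0,0.4],"twist": 0,"gripper": 0.8}

```text
clock: 3.42
eef_pos: [530.3, -385.3, 18.2]
tcp_rot: [3.137, 0.002, -1.831]
contact_force: [0.3, -0.8, 0.6]
opening: 0.801
```

```bash
python3 -c "
from h import *
st()
for n in ('top','scene'): cv2.imwrite('pics/%s5.png'%n,grab_frame(n))
crop('scene','pics/scene5.png',160,120,240,200,6,'pics/s1.png')
crop('top','pics/top5.png',410,170,490,250,6,'pics/t1.png')
a=cv2.imread('pics/s1.png');b=cv2.imread('pics/t1.png');cv2.imwrite('pics/m8.png',cv2.resize(np.hstack([a,b]),None,fx=.83,fy=.83))
"
```

```text
3.4167 [ 530.3 -385.3   18.2] [ 3.137e+00  2.000e-03 -1.831e+00] F [ 0.3  -0.83  0.63] M [-0.03  0.02 -0.  ] q [-0.63  0.6   1.68  0.    0.87  1.2 ] 0.8009409225809978
```

View pics/m8.png

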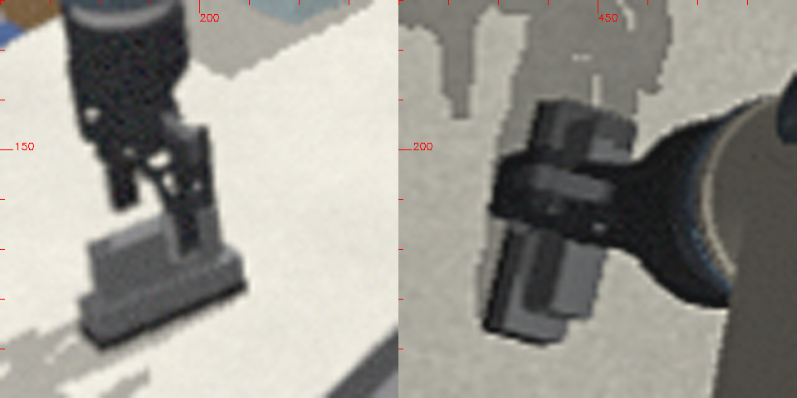

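```bash
python3 -c "
from h import *
for z in(28,40,50,60,70): print(z,plane('scene',[(197,172.4),(184.8,162)],z)[:,:2].round(0).tolist())
print(proj('top',[[530,-385,z] for z in (40,100,150)]))
im=cv2.imread('pics/top5.png');crop('top',im,400,130,560,250,5,'pics/t5.png')
"
```

```text
28 [[509.0, -382.0], [486.0, -461.0]]
40 [[522.0, -368.0], [499.0, -446.0]]
50 [[532.0, -357.0], [509.0, -434.0]]
60 [[542.0, -346.0], [520.0, -422.0]]
70 [[552.0, -335.0], [531.0, -410.0]]
[[445.6149701  215.42846028]
 [456.23078534 214.26666912]
 [466.18380746 213.17701625]]
```

View pics/t5.png

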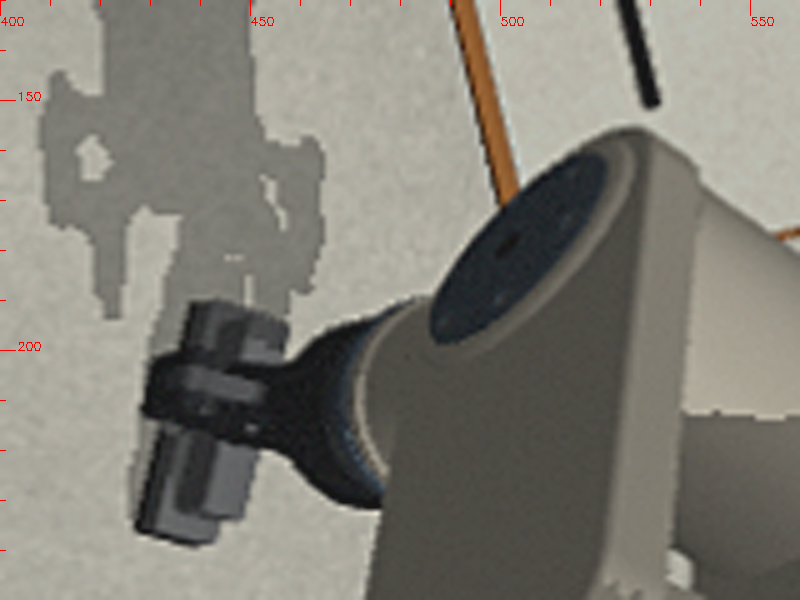

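>>> arm_command:
  plan:
    - {"translation": [0,0.2,0.4],"twist": 0,"gripper": 0.8}
    - {"translation": [0,0.3,0.8],"twist": 0,"gripper": 0.8}
    - {"translation": [0,0.3,1.0],"twist": 0,"gripper": 0.8}
    - {"translation": [0,0.3,1.0],"twist": 0,"gripper": 0.8}
    - {"translation": [0,0.3,1.0],"twist": 0,"gripper": 0.8}

```text
clock: 3.93
eef_pos: [527.2, -384.4, 8.0]
tcp_rot: [3.137, 0.003, -1.831]
contact_force: [0.6, -0.8, -0.7]
opening: 0.798
```

>>> arm_command:
  plan:
    - {"translation": [0,0,0],"twist": 0,"gripper": 0.2}
    - {"translation": [0,0,0],"twist": 0,"gripper": 0.2}
    - {"translation": [0,0,0],"twist": 0,"gripper": 0.1}
    - {"translation": [0,0,0],"twist": 0,"gripper": 0.1}
    - {"translation": [0,0,0],"twist": 0,"gripper": 0.1}
  squeeze: 50

```text
clock: 4.35
eef_pos: [527.2, -384.3, 8.0]
tcp_rot: [3.137, 0.003, -1.831]
contact_force: [-0.3, -0.2, 0.3]
opening: 0.226
```

```bash
python3 -c "
from h import *
st()
for n in ('top','scene'): cv2.imwrite('pics/%s6.png'%n,grab_frame(n))
crop('scene','pics/scene6.png',160,120,240,200,6,'pics/s1.png')
crop('top','pics/top6.png',410,170,490,250,6,'pics/t1.png')
a=cv2.imread('pics/s1.png');b=cv2.imread('pics/t1.png');cv2.imwrite('pics/m9.png',cv2.resize(np.hstack([a,b]),None,fx=.83,fy=.83))
"
```

```text
4.35 [ 527.2 -384.3    8. ] [ 3.137e+00  3.000e-03 -1.831e+00] F [-0.35 -0.17  0.26] M [ 0.04  0.   -0.03] q [-0.63  0.61  1.69  0.    0.85  1.2 ] 0.2259951523050043
```

View pics/m9.png

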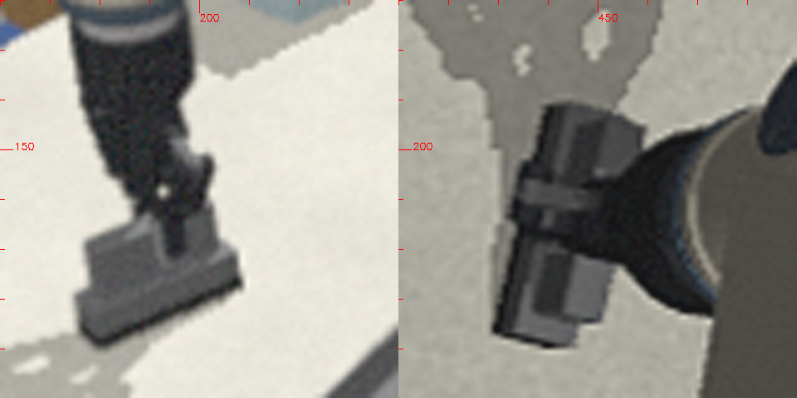

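```bash
python3 -c "
from h import *
crop('top','pics/top6.png',415,180,475,245,9,'pics/m10.png')
go([527.2,-384.3,110],-1.83)"
```

```text
shift cm [ -0.03   0.05 -10.19] rot [ 0.005  0.003 -0.001]
```

View pics/m10.png

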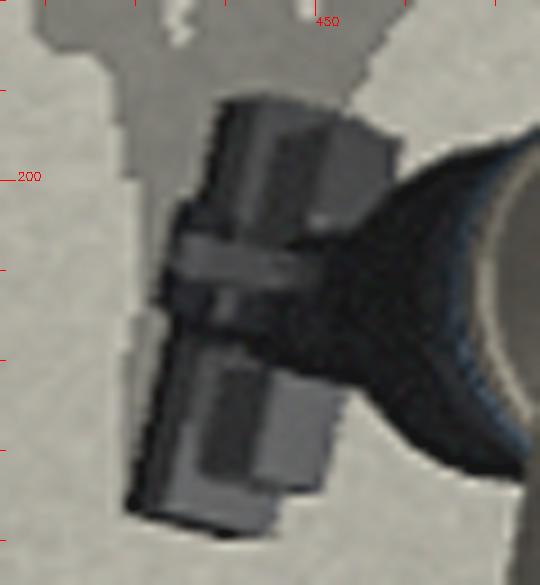

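```bash
python3 -c "
from h import *
q=lambda L:[(415+a/9,180+b/9) for a,b in L]
s=plane('top',q([(127,510),(218,100)]),3)[:,:2]; r=plane('top',q([(333,120),(400,140),(320,490),(248,480)]),72)[:,:2]
print(s,r.round(1)); d=s[1]-s[0]; print('len',np.linalg.norm(d),'yaw',np.arctan2(d[1],d[0]))
u=d/np.linalg.norm(d); print('sole centre',s.mean(0)+15*np.array([u[1],-u[0]]))
print('rib centre',r.mean(0)); d=r[0]+r[1]-r[2]-r[3];print(np.linalg.norm(d)/2,np.arctan2(d[1],d[0]))
"
```

```text
[[ 481.08699294 -358.34105038]
 [ 589.91216052 -385.61986891]] [[ 578.1 -388.5]
 [ 573.  -405. ]
 [ 486.4 -382.4]
 [ 489.  -364.7]]
len 112.1920275201353 yaw -0.24560581258900704
sole centre [ 531.85241671 -386.5303127 ]
rib centre [ 531.59698127 -385.15113916]
90.8574893796537 -0.2578341029567025
```

>>> arm_command:
  plan:
    - {"translation": [0,0,-1],"twist": 0,"gripper": 0.1}
    - {"translation": [0,0,-3],"twist": 0,"gripper": 0.1}
    - {"translation": [0,0,-6],"twist": 0,"gripper": 0.1}
    - {"translation": [0,0,-9],"twist": 0,"gripper": 0.1}
    - {"translation": [0,0,-12.5],"twist": 0,"gripper": 0.1}

```text
clock: 4.87
eef_pos: [526.8, -384.2, 133.8]
tcp_rot: [3.135, 0.003, -1.831]
contact_force: [0.2, -1.1, -1.1]
opening: 0.227
```

```bash
cat >> h.py <<'E'
b=np.load('b.npz')
TY=-1.4693
def bt(x,y,z,yaw=TY):
    w=b['R']@np.array([x,y])+b['t']; print("world",w.round(1)); return go([w[0],w[1],z],yaw)
E
python3 -c "
from h import *
st();bt(-38.2,116,135);bt(-38.2,0,135)"
```

```text
4.8667 [ 526.8 -384.2  133.8] [ 3.135e+00  3.000e-03 -1.831e+00] F [ 0.18 -1.13 -1.13] M [-0.03 -0.03  0.  ] q [-0.63  0.46  1.62  0.    1.07  1.2 ] 0.2265258002676985
world [480.7 151.9]
shift cm [-50.63  18.24   0.17] rot [ 0.006  0.005 -0.362]
world [492.5  36.5]
shift cm [-39.78  14.13   0.11] rot [ 0.006  0.005 -0.362]
```

>>> arm_command:
  plan:
    - {"translation": [-2,0.7,-0.2],"twist": -0.03,"gripper": 0.1}
    - {"translation": [-5,1.8,-0.2],"twist": -0.07,"gripper": 0.1}
    - {"translation": [-8.5,3.1,-0.2],"twist": -0.12,"gripper": 0.1}
    - {"translation": [-12,4.3,-0.2],"twist": -0.17,"gripper": 0.1}
    - {"translation": [-15.5,5.6,-0.2],"twist": -0.22,"gripper": 0.1}

```text
clock: 5.28
eef_pos: [512.0, -218.7, 137.4]
tcp_rot: [3.136, 0.005, -1.609]
contact_force: [0.2, 0.4, -1.9]
opening: 0.225
```

```bash
python3 -c "
from h import *
st();bt(-38.2,116,138)"
```

```text
5.2833 [ 512.  -218.7  137.4] [ 3.136  0.005 -1.609] F [ 0.2   0.42 -1.94] M [ 0.07 -0.04 -0.01] q [-0.41  0.32  1.83  0.    1.    1.2 ] 0.22463806729254218
world [480.7 151.9]
shift cm [-36.92   4.56   0.14] rot [ 0.005  0.005 -0.14 ]
```

>>> arm_command:
  plan:
    - {"translation": [-3.5,0.4,0],"twist": -0.03,"gripper": 0.1}
    - {"translation": [-7,0.8,0],"twist": -0.06,"gripper": 0.1}
    - {"translation": [-10.5,1.2,0],"twist": -0.09,"gripper": 0.1}
    - {"translation": [-14,1.6,0],"twist": -0.12,"gripper": 0.1}
    - {"translation": [-17.5,2.1,0],"twist": -0.14,"gripper": 0.1}

```text
clock: 5.7
eef_pos: [497.5, -41.5, 139.1]
tcp_rot: [3.138, 0.005, -1.468]
contact_force: [0.9, -0.4, -0.3]
opening: 0.226
```

```bash
python3 -c "
from h import *
st();bt(-38.2,116,138)"
```

```text
5.7 [497.5 -41.5 139.1] [ 3.138  0.005 -1.468] F [ 0.92 -0.36 -0.32] M [-0.01 -0.01 -0.01] q [-0.09  0.23  1.95  0.01  0.97  1.38] 0.2258451574773123
world [480.7 151.9]
shift cm [-19.41  -0.32   0.21] rot [0.004 0.005 0.001]
```

>>> arm_command:
  plan:
    - {"translation": [-4,0,0],"twist": 0,"gripper": 0.1}
    - {"translation": [-8,-0.1,0],"twist": 0,"gripper": 0.1}
    - {"translation": [-12,-0.2,0],"twist": 0,"gripper": 0.1}
    - {"translation": [-16,-0.2,0],"twist": 0,"gripper": 0.1}
    - {"translation": [-19,-0.3,0],"twist": 0,"gripper": 0.1}

```text
clock: 6.12
eef_pos: [480.2, 150.5, 140.9]
tcp_rot: [3.139, 0.006, -1.467]
contact_force: [0.6, 0.4, -2.6]
opening: 0.227
```

>>> arm_command:
  plan:
    - {"translation": [0,0,0],"twist": 0,"gripper": 0.1}
    - {"translation": [0,0,0],"twist": 0,"gripper": 0.1}
    - {"translation": [0,0,0],"twist": 0,"gripper": 0.1}
    - {"translation": [0,0,0],"twist": 0,"gripper": 0.1}
    - {"translation": [0,0,0],"twist": 0,"gripper": 0.1}

```text
clock: 6.53
eef_pos: [480.3, 149.3, 141.0]
tcp_rot: [3.138, 0.005, -1.469]
contact_force: [-0.1, -0.7, -1.5]
opening: 0.226
```

```bash
python3 -c "
from h import *
st();bt(-38.2,118,138)
for n in ('top','scene'): cv2.imwrite('pics/%s7.png'%n,grab_frame(n))
crop('top','pics/top7.png',150,150,290,290,4,'pics/t1.png')
crop('scene','pics/scene7.png',240,110,400,260,4,'pics/s1.png')
for i in range(4): s=sense()
st()
"
```

```text
6.5333 [480.3 149.3 141. ] [ 3.138  0.005 -1.469] F [-0.12 -0.69 -1.55] M [-0.03 -0.06  0.03] q [0.29 0.23 1.94 0.01 0.97 1.76] 0.2257344564713732
world [480.5 153.9]
shift cm [-0.46 -0.07  0.3 ] rot [0.003 0.005 0.001]
6.6333 [480.3 149.5 140.9] [ 3.138  0.006 -1.469] F [-0.8   0.73 -1.73] M [-0.04  0.01 -0.03] q [0.29 0.23 1.94 0.01 0.97 1.76] 0.22422049232210792
```

View pics/t1.png

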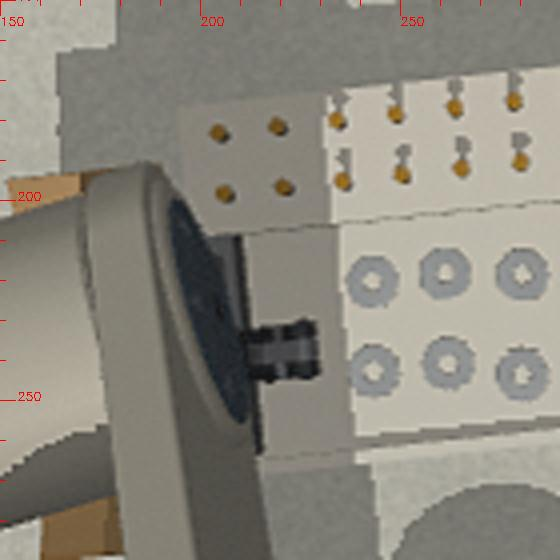

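View pics/s1.png

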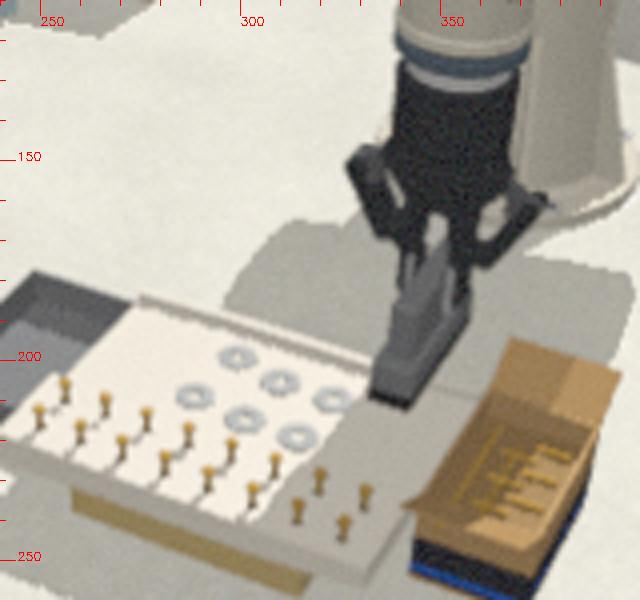

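```bash
python3 -c "
from h import *
R,t=b['R'],b['t'];inv=lambda X:(np.array(X)[:,:2]-t)@R
print('tcp',inv([[480.3,149.4,0]]))
for z in(127,133,139):
  print(z,'top',inv(plane('top',[(210.75,209),(215.5,263)],z)).round(1).tolist(),'scene near,left,rightback',inv(plane('scene',[(342.5,212),(332,208.7),(357.5,189.5)],z)).round(1).tolist())
"
```

```text
tcp [[-38.86892479 113.51174149]]
127 top [[23.1, 99.4], [-90.3, 100.6]] scene near,left,rightback [[11.1, 126.1], [11.8, 96.5], [-102.4, 125.0]]
133 top [[22.6, 98.5], [-90.0, 99.7]] scene near,left,rightback [[18.2, 128.4], [19.0, 99.0], [-94.4, 127.3]]
139 top [[22.2, 97.5], [-89.6, 98.7]] scene near,left,rightback [[25.3, 130.7], [26.1, 101.5], [-86.3, 129.6]]
```

>>> arm_command:
  plan:
    - {"translation": [-0.4,-0.05,1.0],"twist": 0,"gripper": 0.1}
    - {"translation": [-0.55,-0.05,2.5],"twist": 0,"gripper": 0.1}
    - {"translation": [-0.55,-0.05,4],"twist": 0,"gripper": 0.1}
    - {"translation": [-0.55,-0.05,5.5],"twist": 0,"gripper": 0.1}
    - {"translation": [-0.55,-0.05,6.2],"twist": 0,"gripper": 0.1}

```text
clock: 7.05
eef_pos: [478.9, 154.7, 76.7]
tcp_rot: [3.136, 0.005, -1.469]
contact_force: [-0.6, 0.5, -1.4]
opening: 0.226
```

>>> arm_command:
  plan:
    - {"translation": [0,0,0],"twist": 0,"gripper": 0.1}
    - {"translation": [0,0,0],"twist": 0,"gripper": 0.1}
    - {"translation": [0,0,0],"twist": 0,"gripper": 0.1}
    - {"translation": [0,0,0],"twist": 0,"gripper": 0.1}
    - {"translation": [0,0,0],"twist": 0,"gripper": 0.1}

```text
clock: 7.47
eef_pos: [479.4, 154.9, 77.4]
tcp_rot: [3.137, 0.005, -1.469]
contact_force: [0.1, -0.2, -1.4]
opening: 0.227
```

```bash
python3 -c "
from h import *
st();bt(-38.7,119,73)
R,t=b['R'],b['t'];print((sense()['eef_pos'][:2]-t)@R)
for n in ('top','scene'): cv2.imwrite('pics/%s8.png'%n,grab_frame(n))
crop('top','pics/top8.png',180,180,270,280,6,'pics/t1.png')
crop('scene','pics/scene8.png',300,140,400,240,6,'pics/s1.png')
"
```

```text
7.4667 [479.4 154.9  77.4] [ 3.137  0.005 -1.469] F [ 0.05 -0.2  -1.4 ] M [ 0.06 -0.01  0.04] q [0.3  0.32 1.99 0.01 0.83 1.77] 0.22727773775692806
world [479.9 154.9]
shift cm [ 0.01 -0.05  0.44] rot [ 0.004  0.005 -0.   ]
[-39.15934268 119.09084474]
```

View pics/t1.png

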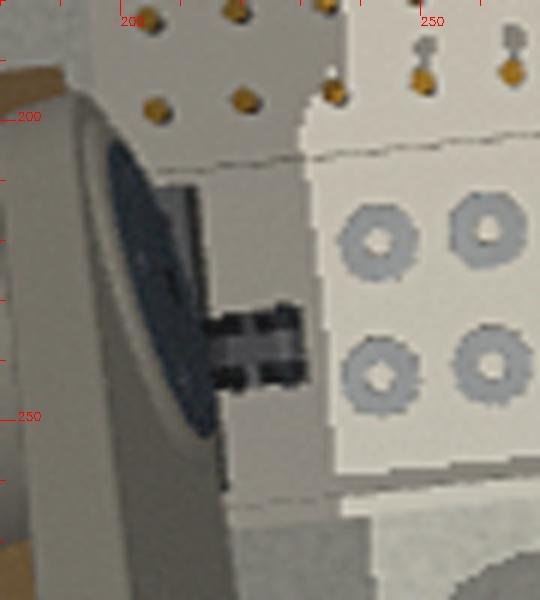

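View pics/s1.png

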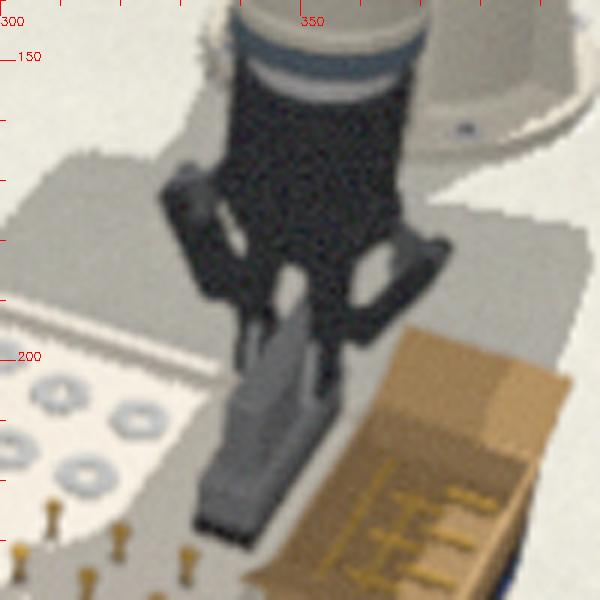

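```bash
python3 -c "
from h import *
R,t=b['R'],b['t'];inv=lambda X:(np.array(X)[:,:2]-t)@R
for z in(69,73): print(inv(plane('top',[(180+197/6,180+186/6),(180+228/6,180+490/6)],z)).round(1).tolist())
print(inv(plane('top',[(180+200/6,180+168/6)],67)).round(1),inv(plane('top',[(180+240/6,180+500/6)],60)).round(1))
print(inv(plane('scene',[(300+195/6,140+525/6),(300+247/6,140+548/6),(300+340/6,140+405/6)],71)).round(1).tolist())
"
```

```text
[[22.5, 104.4], [-90.9, 104.1]]
[[22.2, 103.8], [-90.8, 103.5]]
[[ 29.2 103. ]] [[-95.6 101.4]]
[[19.7, 106.3], [22.7, 132.9], [-94.2, 132.7]]
```

>>> arm_command:
  plan:
    - {"translation": [0,-0.05,0.2],"twist": 0,"gripper": 0.1}
    - {"translation": [0,-0.05,0.4],"twist": 0,"gripper": 0.1}
    - {"translation": [0,-0.05,0.6],"twist": 0,"gripper": 0.1}
    - {"translation": [0,-0.05,0.7],"twist": 0,"gripper": 0.1}
    - {"translation": [0,-0.05,0.7],"twist": 0,"gripper": 0.1}

```text
clock: 7.98
eef_pos: [479.4, 154.9, 69.9]
tcp_rot: [3.136, 0.005, -1.469]
contact_force: [-0.6, 0.1, -1.4]
opening: 0.229
```

>>> arm_command:
  plan:
    - {"translation": [0,0,0.05],"twist": 0,"gripper": 0.1}
    - {"translation": [0,0,0.1],"twist": 0,"gripper": 0.1}
    - {"translation": [0,0,0.15],"twist": 0,"gripper": 0.1}
    - {"translation": [0,0,0.2],"twist": 0,"gripper": 0.1}
    - {"translation": [0,0,0.2],"twist": 0,"gripper": 0.1}

```text
clock: 8.4
eef_pos: [479.4, 154.9, 68.0]
tcp_rot: [3.136, 0.005, -1.469]
contact_force: [-0.9, -1.6, -0.1]
opening: 0.224
```

>>> arm_command:
  plan:
    - {"translation": [0,0,0.05],"twist": 0,"gripper": 0.1}
    - {"translation": [0,0,0.1],"twist": 0,"gripper": 0.1}
    - {"translation": [0,0,0.15],"twist": 0,"gripper": 0.1}
    - {"translation": [0,0,0.15],"twist": 0,"gripper": 0.1}
    - {"translation": [0,0,0.15],"twist": 0,"gripper": 0.1}

```text
clock: 8.82
eef_pos: [479.5, 154.8, 67.9]
tcp_rot: [3.137, 0.005, -1.469]
contact_force: [-5.8, -2.8, 18.5]
opening: 0.223
```

>>> arm_command:
  plan:
    - {"translation": [0,0,0.05],"twist": 0,"gripper": 0.1}
    - {"translation": [0,0,0.1],"twist": 0,"gripper": 0.1}
    - {"translation": [0,0,0.15],"twist": 0,"gripper": 0.1}
    - {"translation": [0,0,0.15],"twist": 0,"gripper": 0.1}
    - {"translation": [0,0,0.15],"twist": 0,"gripper": 0.1}

```text
clock: 9.23
eef_pos: [479.8, 154.8, 67.8]
tcp_rot: [3.137, 0.005, -1.469]
contact_force: [-6.6, -3.6, 21.3]
opening: 0.224
```

>>> arm_command:
  plan:
    - {"translation": [0,0,0.05],"twist": 0,"gripper": 0.1}
    - {"translation": [0,0,0.05],"twist": 0,"gripper": 0.1}
    - {"translation": [0,0,0.05],"twist": 0,"gripper": 0.1}
    - {"translation": [0,0,0.05],"twist": 0,"gripper": 0.1}
    - {"translation": [0,0,0.05],"twist": 0,"gripper": 0.1}

```text
clock: 9.65
eef_pos: [480.2, 154.9, 67.9]
tcp_rot: [3.138, 0.005, -1.469]
contact_force: [-2.5, -1.7, 11.5]
opening: 0.227
```

```bash
python3 -c "
from h import *
st();bt(-38.7,100,68)
for n in ('top','scene'): cv2.imwrite('pics/%s9.png'%n,grab_frame(n))
crop('top','pics/top9.png',180,180,270,280,6,'pics/t1.png')
crop('scene','pics/scene9.png',300,140,400,240,6,'pics/s1.png')
"
```

```text
9.65 [480.2 154.9  67.9] [ 3.138  0.005 -1.469] F [-2.51 -1.7  11.46] M [-0.18  0.56  0.02] q [0.3  0.34 2.   0.01 0.81 1.77] 0.22732019623830263
world [481.8 136. ]
shift cm [ 1.9   0.03 -0.02] rot [0.004 0.005 0.   ]
```

View pics/t1.png

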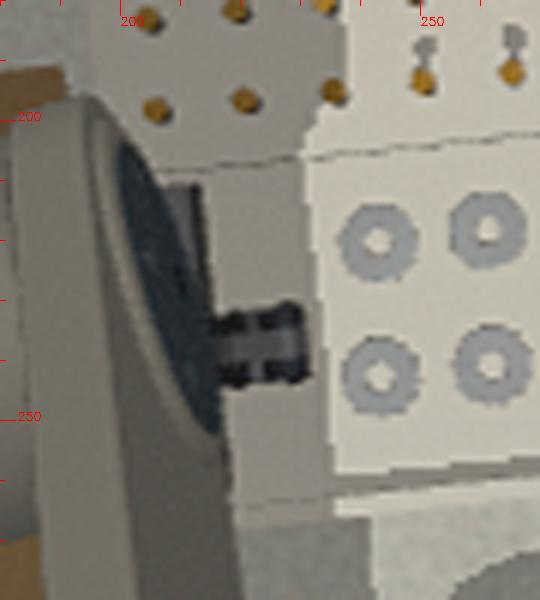

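View pics/s1.png

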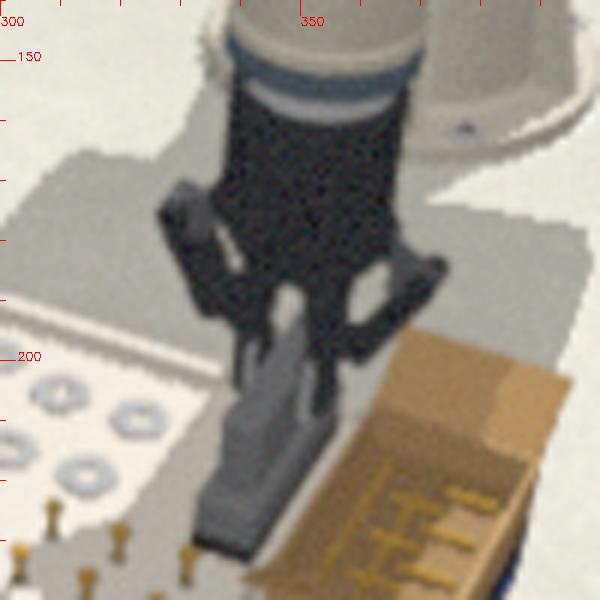

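>>> arm_command:
  plan:
    - {"translation": [0.15,0,0.03],"twist": 0,"gripper": 0.1}
    - {"translation": [0.3,0,0.04],"twist": 0,"gripper": 0.1}
    - {"translation": [0.45,0,0.05],"twist": 0,"gripper": 0.1}
    - {"translation": [0.6,0,0.06],"twist": 0,"gripper": 0.1}
    - {"translation": [0.8,0,0.07],"twist": 0,"gripper": 0.1}

```text
clock: 10.17
eef_pos: [481.5, 147.3, 67.4]
tcp_rot: [3.139, 0.006, -1.47]
contact_force: [-0.3, 1.1, 4.7]
opening: 0.227
```

>>> arm_command:
  plan:
    - {"translation": [0.2,0,0.03],"twist": 0,"gripper": 0.1}
    - {"translation": [0.4,0.01,0.05],"twist": 0,"gripper": 0.1}
    - {"translation": [0.6,0.02,0.07],"twist": 0,"gripper": 0.1}
    - {"translation": [0.8,0.02,0.08],"twist": 0,"gripper": 0.1}
    - {"translation": [1.0,0.03,0.1],"twist": 0,"gripper": 0.1}

```text
clock: 10.58
eef_pos: [482.9, 137.6, 66.7]
tcp_rot: [3.14, 0.007, -1.47]
contact_force: [-0.9, 3.1, 6.9]
opening: 0.224
```

>>> arm_command:
  plan:
    - {"translation": [0.2,0.03,0.02],"twist": 0,"gripper": 0.1}
    - {"translation": [0.4,0.06,0.04],"twist": 0,"gripper": 0.1}
    - {"translation": [0.6,0.08,0.06],"twist": 0,"gripper": 0.1}
    - {"translation": [0.8,0.1,0.08],"twist": 0,"gripper": 0.1}
    - {"translation": [1.0,0.1,0.09],"twist": 0,"gripper": 0.1}

```text
clock: 11.0
eef_pos: [483.5, 127.7, 66.0]
tcp_rot: [3.141, 0.007, -1.47]
contact_force: [-0.6, 3.4, 6.0]
opening: 0.221
```

>>> arm_command:
  plan:
    - {"translation": [0.2,0.02,0.02],"twist": 0,"gripper": 0.1}
    - {"translation": [0.4,0.04,0.04],"twist": 0,"gripper": 0.1}
    - {"translation": [0.6,0.06,0.06],"twist": 0,"gripper": 0.1}
    - {"translation": [0.8,0.08,0.08],"twist": 0,"gripper": 0.1}
    - {"translation": [1.0,0.08,0.09],"twist": 0,"gripper": 0.1}

```text
clock: 11.42
eef_pos: [484.1, 117.8, 65.3]
tcp_rot: [-3.141, 0.008, -1.471]
contact_force: [-1.3, 3.2, 6.9]
opening: 0.225
```

>>> arm_command:
  plan:
    - {"translation": [0.2,0.02,0.02],"twist": 0,"gripper": 0.1}
    - {"translation": [0.4,0.04,0.04],"twist": 0,"gripper": 0.1}
    - {"translation": [0.6,0.05,0.06],"twist": 0,"gripper": 0.1}
    - {"translation": [0.8,0.06,0.07],"twist": 0,"gripper": 0.1}
    - {"translation": [1.0,0.06,0.08],"twist": 0,"gripper": 0.1}

```text
clock: 11.83
eef_pos: [484.8, 107.9, 64.6]
tcp_rot: [-3.141, 0.008, -1.471]
contact_force: [0.3, 3.6, 6.9]
opening: 0.229
```

>>> arm_command:
  plan:
    - {"translation": [0.2,0.01,0.02],"twist": 0,"gripper": 0.1}
    - {"translation": [0.4,0.02,0.03],"twist": 0,"gripper": 0.1}
    - {"translation": [0.6,0.03,0.04],"twist": 0,"gripper": 0.1}
    - {"translation": [0.8,0.04,0.06],"twist": 0,"gripper": 0.1}
    - {"translation": [1.0,0.05,0.08],"twist": 0,"gripper": 0.1}

```text
clock: 12.25
eef_pos: [485.5, 97.9, 63.9]
tcp_rot: [-3.14, 0.008, -1.471]
contact_force: [-1.5, 3.0, 8.2]
opening: 0.224
```

```bash
python3 -c "
from h import *
for n in ('top','scene'): cv2.imwrite('pics/%s10.png'%n,grab_frame(n))
st()
crop('top','pics/top10.png',190,190,290,280,5,'pics/t1.png')
crop('scene','pics/scene10.png',240,170,370,260,5,'pics/s1.png')
"
```

```text
12.35 [485.5  97.7  63.9] [-3.14   0.008 -1.471] F [-0.7   1.4   6.42] M [ 0.4   0.35 -0.06] q [0.19 0.33 2.02 0.01 0.79 1.65] 0.22665037757531553
```

View pics/t1.png

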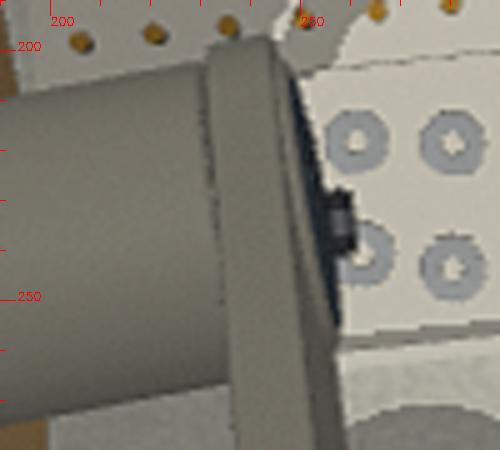

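View pics/s1.png

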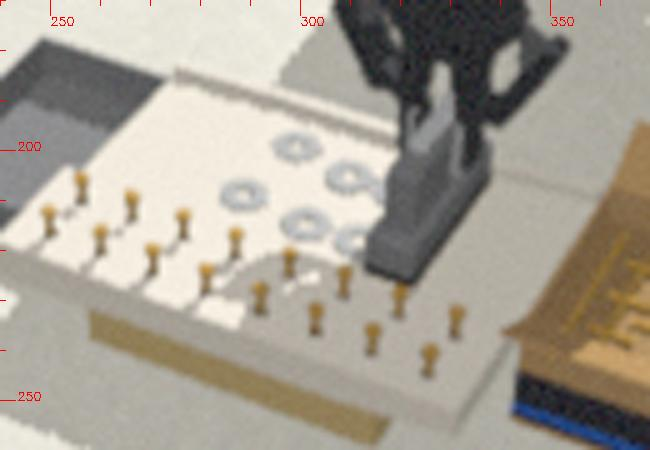

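>>> arm_command:
  plan:
    - {"translation": [0.2,0.01,0.03],"twist": 0,"gripper": 0.1}
    - {"translation": [0.4,0.02,0.04],"twist": 0,"gripper": 0.1}
    - {"translation": [0.6,0.03,0.06],"twist": 0,"gripper": 0.1}
    - {"translation": [0.8,0.04,0.07],"twist": 0,"gripper": 0.1}
    - {"translation": [1.0,0.05,0.08],"twist": 0,"gripper": 0.1}

```text
clock: 12.77
eef_pos: [486.3, 87.8, 63.2]
tcp_rot: [-3.14, 0.009, -1.472]
contact_force: [-0.1, 3.5, 6.4]
opening: 0.226
```

>>> arm_command:
  plan:
    - {"translation": [0.2,0,0.02],"twist": 0,"gripper": 0.1}
    - {"translation": [0.4,0,0.04],"twist": 0,"gripper": 0.1}
    - {"translation": [0.6,0,0.05],"twist": 0,"gripper": 0.1}
    - {"translation": [0.8,0,0.06],"twist": 0,"gripper": 0.1}
    - {"translation": [1.0,0,0.08],"twist": 0,"gripper": 0.1}

```text
clock: 13.18
eef_pos: [488.1, 78.5, 63.1]
tcp_rot: [-3.138, 0.01, -1.472]
contact_force: [-1.2, 7.1, 15.1]
opening: 0.227
```

>>> arm_command:
  plan:
    - {"translation": [0.2,0.01,0.01],"twist": 0,"gripper": 0.1}
    - {"translation": [0.4,0.02,0.01],"twist": 0,"gripper": 0.1}
    - {"translation": [0.6,0.02,0.01],"twist": 0,"gripper": 0.1}
    - {"translation": [0.8,0.03,0.01],"twist": 0,"gripper": 0.1}
    - {"translation": [1.0,0.03,0.01],"twist": 0,"gripper": 0.1}

```text
clock: 13.6
eef_pos: [489.3, 68.8, 63.2]
tcp_rot: [-3.137, 0.011, -1.473]
contact_force: [0.0, 5.1, 8.0]
opening: 0.228
```

>>> arm_command:
  plan:
    - {"translation": [0.2,0.01,0.01],"twist": 0,"gripper": 0.1}
    - {"translation": [0.4,0.02,0.01],"twist": 0,"gripper": 0.1}
    - {"translation": [0.6,0.03,0.01],"twist": 0,"gripper": 0.1}
    - {"translation": [0.8,0.04,0.01],"twist": 0,"gripper": 0.1}
    - {"translation": [1.0,0.05,0.01],"twist": 0,"gripper": 0.1}

```text
clock: 14.02
eef_pos: [490.3, 59.1, 63.3]
tcp_rot: [-3.137, 0.011, -1.474]
contact_force: [-0.5, 5.1, 6.7]
opening: 0.227
```

>>> arm_command:
  plan:
    - {"translation": [0.2,0.02,0.01],"twist": 0,"gripper": 0.1}
    - {"translation": [0.4,0.04,0.01],"twist": 0,"gripper": 0.1}
    - {"translation": [0.6,0.06,0.01],"twist": 0,"gripper": 0.1}
    - {"translation": [0.8,0.07,0.01],"twist": 0,"gripper": 0.1}
    - {"translation": [1.0,0.08,0.01],"twist": 0,"gripper": 0.1}

```text
clock: 14.43
eef_pos: [490.9, 49.3, 63.3]
tcp_rot: [-3.136, 0.012, -1.474]
contact_force: [0.5, 5.2, 6.5]
opening: 0.221
```

>>> arm_command:
  plan:
    - {"translation": [0.2,0.02,0.01],"twist": 0,"gripper": 0.1}
    - {"translation": [0.4,0.04,0.01],"twist": 0,"gripper": 0.1}
    - {"translation": [0.6,0.06,0.01],"twist": 0,"gripper": 0.1}
    - {"translation": [0.8,0.06,0.01],"twist": 0,"gripper": 0.1}
    - {"translation": [1.0,0.06,0.01],"twist": 0,"gripper": 0.1}

```text
clock: 14.85
eef_pos: [491.7, 39.5, 63.3]
tcp_rot: [-3.135, 0.013, -1.475]
contact_force: [0.3, 4.9, 8.2]
opening: 0.228
```

```bash
python3 -c "
from h import *
for n in ('top','scene'): cv2.imwrite('pics/%s11.png'%n,grab_frame(n))
st()
R,t=b['R'],b['t'];print((sense()['eef_pos'][:2]-t)@R)
crop('top','pics/top11.png',220,190,350,280,5,'pics/t1.png')
crop('scene','pics/scene11.png',220,170,350,260,5,'pics/s1.png')
"
```

```text
14.95 [491.7  39.2  63.3] [-3.135  0.012 -1.475] F [-0.05  3.71  6.58] M [ 0.5   0.4  -0.12] q [0.07 0.33 2.03 0.02 0.78 1.53] 0.22646815374818108
[-38.70398623   2.7417671 ]
```

View pics/t1.png

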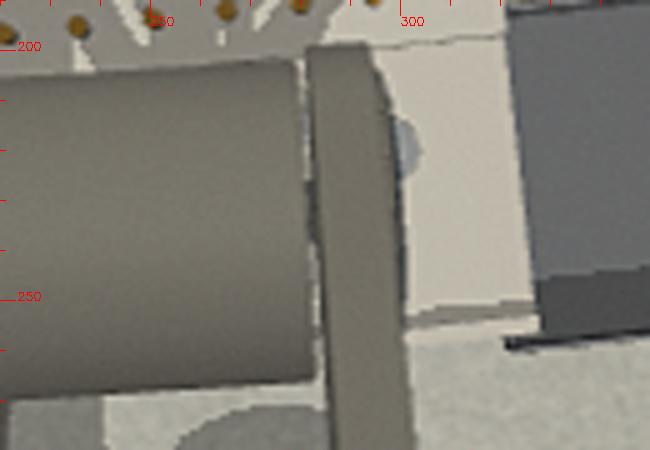

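View pics/s1.png

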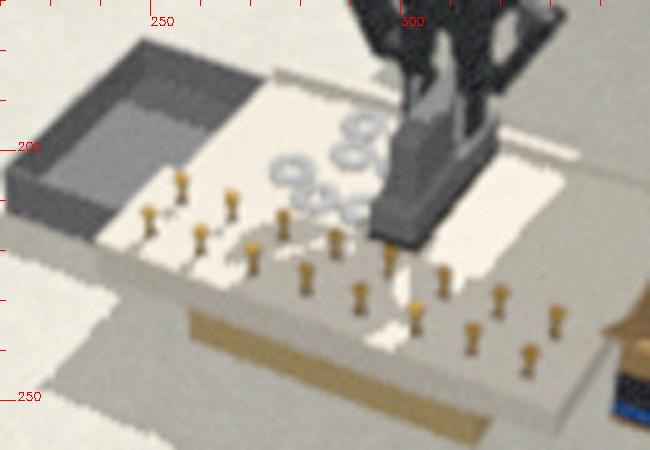

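>>> arm_command:
  plan:
    - {"translation": [0.2,0.02,0.01],"twist": -0.005,"gripper": 0.1}
    - {"translation": [0.4,0.04,0.01],"twist": -0.01,"gripper": 0.1}
    - {"translation": [0.6,0.05,0.01],"twist": -0.01,"gripper": 0.1}
    - {"translation": [0.8,0.05,0.01],"twist": -0.01,"gripper": 0.1}
    - {"translation": [1.0,0.05,0.01],"twist": -0.01,"gripper": 0.1}

```text
clock: 15.37
eef_pos: [492.5, 29.5, 63.4]
tcp_rot: [-3.134, 0.013, -1.465]
contact_force: [0.0, 4.7, 7.5]
opening: 0.229
```

>>> arm_command:
  plan:
    - {"translation": [0.2,0.02,0.01],"twist": 0,"gripper": 0.1}
    - {"translation": [0.4,0.04,0.01],"twist": 0,"gripper": 0.1}
    - {"translation": [0.6,0.05,0.01],"twist": 0,"gripper": 0.1}
    - {"translation": [0.8,0.05,0.01],"twist": 0,"gripper": 0.1}
    - {"translation": [1.0,0.05,0.01],"twist": 0,"gripper": 0.1}

```text
clock: 15.78
eef_pos: [493.3, 19.7, 63.4]
tcp_rot: [-3.134, 0.014, -1.466]
contact_force: [0.5, 5.4, 7.6]
opening: 0.227
```

>>> arm_command:
  plan:
    - {"translation": [0.2,0.02,0.01],"twist": 0,"gripper": 0.1}
    - {"translation": [0.4,0.04,0.01],"twist": 0,"gripper": 0.1}
    - {"translation": [0.6,0.05,0.01],"twist": 0,"gripper": 0.1}
    - {"translation": [0.8,0.05,0.01],"twist": 0,"gripper": 0.1}
    - {"translation": [1.0,0.05,0.01],"twist": 0,"gripper": 0.1}

```text
clock: 16.2
eef_pos: [494.2, 10.0, 63.4]
tcp_rot: [-3.133, 0.014, -1.467]
contact_force: [0.1, 5.0, 9.4]
opening: 0.224
```

>>> arm_command:
  plan:
    - {"translation": [0.2,0.02,0],"twist": 0,"gripper": 0.1}
    - {"translation": [0.4,0.04,0],"twist": 0,"gripper": 0.1}
    - {"translation": [0.6,0.05,0],"twist": 0,"gripper": 0.1}
    - {"translation": [0.8,0.05,0],"twist": 0,"gripper": 0.1}
    - {"translation": [1.0,0.05,0],"twist": 0,"gripper": 0.1}

```text
clock: 16.62
eef_pos: [495.0, 0.2, 63.5]
tcp_rot: [-3.133, 0.015, -1.467]
contact_force: [-0.1, 5.1, 8.0]
opening: 0.226
```

>>> arm_command:
  plan:
    - {"translation": [0.2,0.02,0],"twist": 0,"gripper": 0.1}
    - {"translation": [0.3,0.03,0.01],"twist": 0,"gripper": 0.1}
    - {"translation": [0.4,0.03,0.01],"twist": 0,"gripper": 0.1}
    - {"translation": [0.6,0.04,0.01],"twist": 0,"gripper": 0.1}
    - {"translation": [0.7,0.04,0.01],"twist": 0,"gripper": 0.1}

```text
clock: 17.03
eef_pos: [495.6, -6.6, 63.5]
tcp_rot: [-3.132, 0.016, -1.468]
contact_force: [0.1, 4.7, 6.9]
opening: 0.225
```

>>> arm_command:
  plan:
    - {"translation": [0.1,0.01,0.01],"twist": 0,"gripper": 0.1}
    - {"translation": [0.25,0.02,0.01],"twist": 0,"gripper": 0.1}
    - {"translation": [0.4,0.03,0.01],"twist": 0,"gripper": 0.1}
    - {"translation": [0.5,0.04,0.01],"twist": 0,"gripper": 0.1}
    - {"translation": [0.6,0.04,0.01],"twist": 0,"gripper": 0.1}

```text
clock: 17.45
eef_pos: [496.0, -12.4, 63.5]
tcp_rot: [-3.132, 0.016, -1.469]
contact_force: [0.5, 5.0, 7.1]
opening: 0.22
```

>>> arm_command:
  plan:
    - {"translation": [0.1,0.01,0],"twist": 0,"gripper": 0.1}
    - {"translation": [0.25,0.02,0],"twist": 0,"gripper": 0.1}
    - {"translation": [0.4,0.03,0],"twist": 0,"gripper": 0.1}
    - {"translation": [0.5,0.04,0],"twist": 0,"gripper": 0.1}
    - {"translation": [0.6,0.04,0],"twist": 0,"gripper": 0.1}

```text
clock: 17.87
eef_pos: [496.2, -18.3, 63.5]
tcp_rot: [-3.132, 0.017, -1.469]
contact_force: [-0.6, 4.5, 6.6]
opening: 0.227
```

>>> arm_command:
  plan:
    - {"translation": [0.15,0.01,0.01],"twist": 0,"gripper": 0.1}
    - {"translation": [0.3,0.03,0.01],"twist": 0,"gripper": 0.1}
    - {"translation": [0.5,0.04,0.01],"twist": 0,"gripper": 0.1}
    - {"translation": [0.6,0.04,0.01],"twist": 0,"gripper": 0.1}
    - {"translation": [0.8,0.05,0.01],"twist": 0,"gripper": 0.1}

```text
clock: 18.28
eef_pos: [496.5, -26.0, 63.3]
tcp_rot: [-3.132, 0.017, -1.47]
contact_force: [-0.1, 4.4, 7.6]
opening: 0.225
```

>>> arm_command:
  plan:
    - {"translation": [0.15,0.01,0.01],"twist": 0,"gripper": 0.1}
    - {"translation": [0.3,0.03,0.01],"twist": 0,"gripper": 0.1}
    - {"translation": [0.4,0.04,0.01],"twist": 0,"gripper": 0.1}
    - {"translation": [0.5,0.04,0.01],"twist": 0,"gripper": 0.1}
    - {"translation": [0.6,0.04,0.01],"twist": 0,"gripper": 0.1}

```text
clock: 18.7
eef_pos: [496.6, -31.8, 63.2]
tcp_rot: [-3.132, 0.018, -1.471]
contact_force: [-0.3, 5.0, 7.7]
opening: 0.222
```

```bash
python3 -c "
from h import *
for n in ('top','scene'): cv2.imwrite('pics/%s12.png'%n,grab_frame(n))
st()
R,t=b['R'],b['t'];print((sense()['eef_pos'][:2]-t)@R)
crop('scene','pics/scene12.png',210,170,340,260,6,'pics/s1.png')
"
```

```text
18.8 [496.6 -31.9  63.2] [-3.132  0.018 -1.47 ] F [-0.42  3.88  6.98] M [ 0.85  0.47 -0.08] q [-0.08  0.33  2.02  0.03  0.78  1.37] 0.22720037725542197
[-41.00306776 -68.50597987]
```

View pics/s1.png

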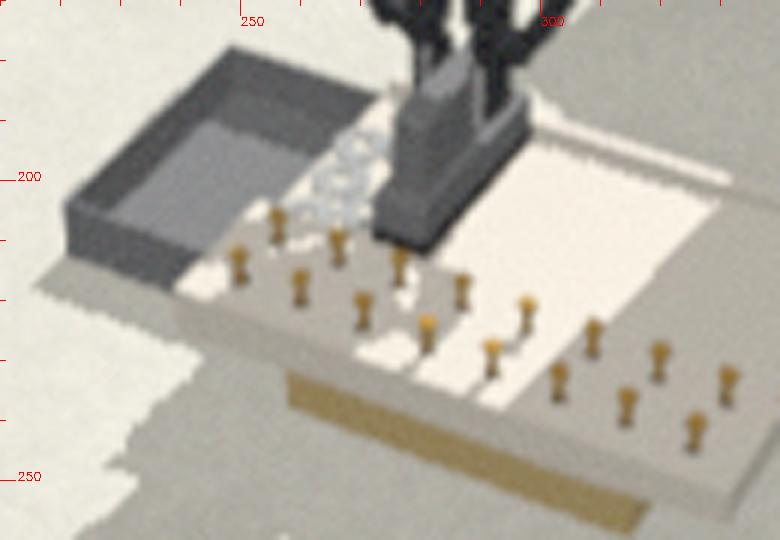

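>>> arm_command:
  plan:
    - {"translation": [0.15,-0.02,0.01],"twist": 0,"gripper": 0.1}
    - {"translation": [0.3,-0.04,0.02],"twist": 0,"gripper": 0.1}
    - {"translation": [0.5,-0.06,0.02],"twist": 0,"gripper": 0.1}
    - {"translation": [0.6,-0.08,0.02],"twist": 0,"gripper": 0.1}
    - {"translation": [0.8,-0.1,0.03],"twist": 0,"gripper": 0.1}

```text
clock: 19.22
eef_pos: [497.8, -39.4, 62.8]
tcp_rot: [-3.133, 0.019, -1.471]
contact_force: [-1.4, 5.1, 8.2]
opening: 0.223
```

>>> arm_command:
  plan:
    - {"translation": [0.15,-0.02,0.02],"twist": 0,"gripper": 0.1}
    - {"translation": [0.3,-0.04,0.03],"twist": 0,"gripper": 0.1}
    - {"translation": [0.5,-0.05,0.04],"twist": 0,"gripper": 0.1}
    - {"translation": [0.6,-0.06,0.04],"twist": 0,"gripper": 0.1}
    - {"translation": [0.8,-0.06,0.05],"twist": 0,"gripper": 0.1}

```text
clock: 19.63
eef_pos: [498.8, -46.8, 62.4]
tcp_rot: [-3.134, 0.02, -1.472]
contact_force: [-0.8, 3.8, 11.5]
opening: 0.225
```

>>> arm_command:
  plan:
    - {"translation": [0.15,-0.03,0.0],"twist": 0,"gripper": 0.1}
    - {"translation": [0.3,-0.05,0.01],"twist": 0,"gripper": 0.1}
    - {"translation": [0.5,-0.08,0.02],"twist": 0,"gripper": 0.1}
    - {"translation": [0.6,-0.1,0.03],"twist": -0.005,"gripper": 0.1}
    - {"translation": [0.8,-0.12,0.03],"twist": -0.005,"gripper": 0.1}

```text
clock: 20.05
eef_pos: [500.0, -54.2, 62.0]
tcp_rot: [-3.135, 0.021, -1.467]
contact_force: [-2.8, 4.4, 10.3]
opening: 0.229
```

>>> arm_command:
  plan:
    - {"translation": [0.15,-0.03,0.0],"twist": 0,"gripper": 0.1}
    - {"translation": [0.3,-0.05,0.01],"twist": 0,"gripper": 0.1}
    - {"translation": [0.5,-0.08,0.01],"twist": 0,"gripper": 0.1}
    - {"translation": [0.6,-0.1,0.02],"twist": 0,"gripper": 0.1}
    - {"translation": [0.8,-0.12,0.02],"twist": 0,"gripper": 0.1}

```text
clock: 20.47
eef_pos: [501.4, -61.6, 61.8]
tcp_rot: [-3.137, 0.022, -1.468]
contact_force: [-1.4, 4.2, 9.3]
opening: 0.228
```

>>> arm_command:
  plan:
    - {"translation": [0.15,-0.02,-0.01],"twist": 0,"gripper": 0.1}
    - {"translation": [0.3,-0.04,0.0],"twist": 0,"gripper": 0.1}
    - {"translation": [0.5,-0.06,0.01],"twist": 0,"gripper": 0.1}
    - {"translation": [0.6,-0.07,0.01],"twist": 0,"gripper": 0.1}
    - {"translation": [0.8,-0.08,0.02],"twist": 0,"gripper": 0.1}

```text
clock: 20.88
eef_pos: [502.4, -69.2, 61.4]
tcp_rot: [-3.138, 0.023, -1.468]
contact_force: [-1.4, 4.5, 9.8]
opening: 0.223
```

```bash
python3 -c "
from h import *
for n in ('top','scene'): cv2.imwrite('pics/%s13.png'%n,grab_frame(n))
st()
R,t=b['R'],b['t'];print((sense()['eef_pos'][:2]-t)@R)
crop('scene','pics/scene13.png',190,150,320,250,6,'pics/s1.png')
crop('top','pics/top13.png',250,170,390,280,5,'pics/t1.png')
"
```

```text
20.9833 [502.5 -69.5  61.4] [-3.138  0.023 -1.468] F [-1.09  2.56  8.57] M [ 0.75  0.62 -0.05] q [-0.16  0.35  1.99  0.03  0.8   1.29] 0.22636192630145824
[ -39.0141658  -106.47027472]
```

View pics/s1.png

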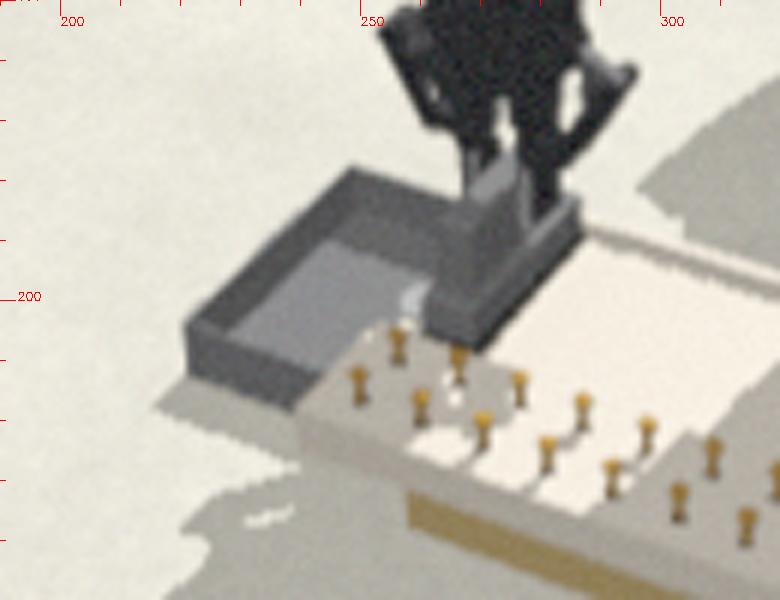

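View pics/t1.png

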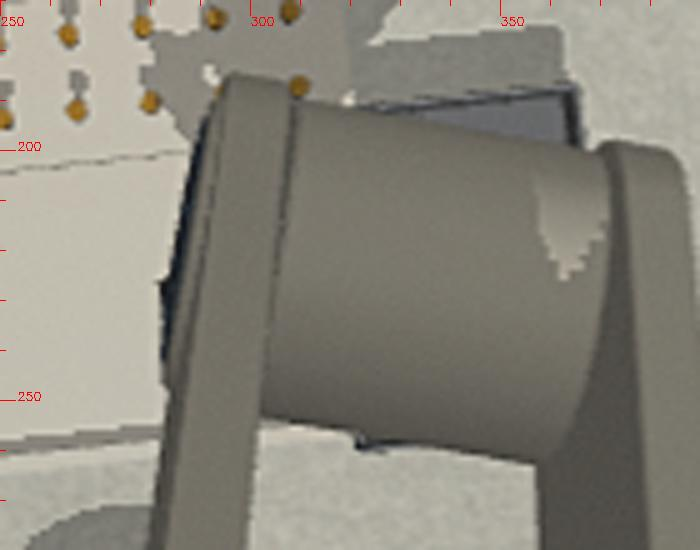

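>>> arm_command:
  plan:
    - {"translation": [0.15,-0.01,0.0],"twist": 0,"gripper": 0.1}
    - {"translation": [0.3,-0.02,0.01],"twist": 0,"gripper": 0.1}
    - {"translation": [0.5,-0.03,0.02],"twist": 0,"gripper": 0.1}
    - {"translation": [0.6,-0.03,0.02],"twist": 0,"gripper": 0.1}
    - {"translation": [0.8,-0.04,0.03],"twist": 0,"gripper": 0.1}

```text
clock: 21.4
eef_pos: [503.3, -77.0, 61.1]
tcp_rot: [-3.139, 0.024, -1.468]
contact_force: [-1.3, 4.2, 11.0]
opening: 0.223
```

>>> arm_command:
  plan:
    - {"translation": [0.15,-0.01,0.0],"twist": 0,"gripper": 0.1}
    - {"translation": [0.3,-0.02,0.01],"twist": 0,"gripper": 0.1}
    - {"translation": [0.5,-0.03,0.02],"twist": 0,"gripper": 0.1}
    - {"translation": [0.6,-0.03,0.02],"twist": 0,"gripper": 0.1}
    - {"translation": [0.8,-0.04,0.03],"twist": 0,"gripper": 0.1}

```text
clock: 21.82
eef_pos: [504.1, -84.6, 60.8]
tcp_rot: [-3.139, 0.025, -1.469]
contact_force: [-1.6, 4.1, 10.7]
opening: 0.228
```

>>> arm_command:
  plan:
    - {"translation": [0.15,-0.01,-0.02],"twist": 0,"gripper": 0.1}
    - {"translation": [0.3,-0.02,-0.01],"twist": 0,"gripper": 0.1}
    - {"translation": [0.5,-0.03,0.0],"twist": 0,"gripper": 0.1}
    - {"translation": [0.6,-0.03,0.0],"twist": 0,"gripper": 0.1}
    - {"translation": [0.8,-0.04,0.01],"twist": 0,"gripper": 0.1}

```text
clock: 22.23
eef_pos: [504.9, -92.3, 60.5]
tcp_rot: [-3.14, 0.025, -1.469]
contact_force: [-0.7, 4.1, 8.6]
opening: 0.225
```

>>> arm_command:
  plan:
    - {"translation": [0.15,-0.01,-0.01],"twist": 0,"gripper": 0.1}
    - {"translation": [0.3,-0.02,0],"twist": 0,"gripper": 0.1}
    - {"translation": [0.5,-0.03,0.0],"twist": 0,"gripper": 0.1}
    - {"translation": [0.6,-0.03,0.01],"twist": 0,"gripper": 0.1}
    - {"translation": [0.7,-0.04,0.01],"twist": 0,"gripper": 0.1}

```text
clock: 22.65
eef_pos: [505.8, -99.1, 60.2]
tcp_rot: [-3.141, 0.026, -1.469]
contact_force: [-1.4, 2.7, 8.0]
opening: 0.224
```

```bash
python3 -c "
from h import *
for n in ('scene',): cv2.imwrite('pics/%s14.png'%n,grab_frame(n))
st()
R,t=b['R'],b['t'];print((sense()['eef_pos'][:2]-t)@R)
crop('scene','pics/scene14.png',190,150,320,250,6,'pics/s1.png')
"
```

```text
22.7 [505.8 -99.3  60.2] [-3.141  0.026 -1.469] F [-0.72  2.86  7.31] M [0.77 0.41 0.01] q [-0.22  0.37  1.97  0.03  0.81  1.23] 0.22506309701603114
[ -38.7253146  -136.50379728]
```

View pics/s1.png

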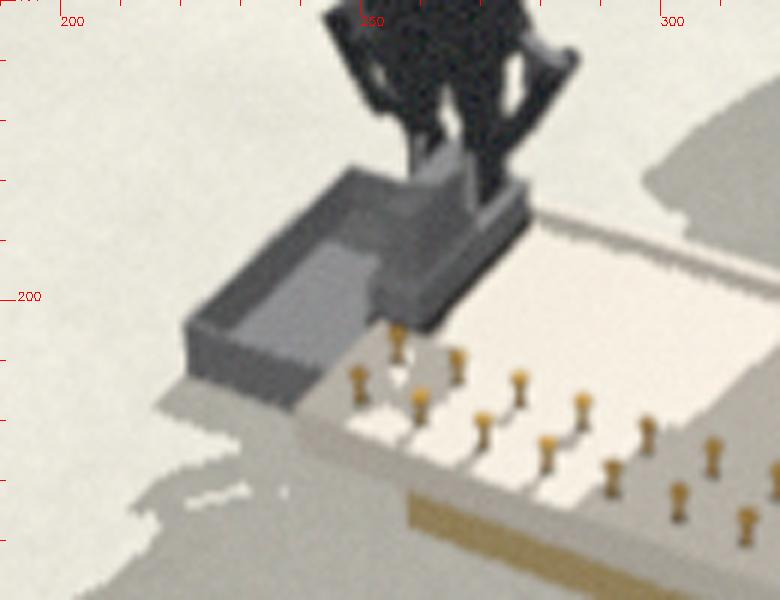

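>>> arm_command:
  plan:
    - {"translation": [0.15,-0.01,0.01],"twist": 0,"gripper": 0.1}
    - {"translation": [0.3,-0.02,0.01],"twist": 0,"gripper": 0.1}
    - {"translation": [0.5,-0.03,0.01],"twist": 0,"gripper": 0.1}
    - {"translation": [0.6,-0.03,0.01],"twist": 0,"gripper": 0.1}
    - {"translation": [0.7,-0.04,0.01],"twist": 0,"gripper": 0.1}

```text
clock: 23.12
eef_pos: [506.6, -106.2, 60.0]
tcp_rot: [-3.141, 0.026, -1.469]
contact_force: [-1.1, 4.1, 7.2]
opening: 0.229
```

>>> arm_command:
  plan:
    - {"translation": [0,0,-0.5],"twist": 0,"gripper": 0.1}
    - {"translation": [0,0,-2],"twist": 0,"gripper": 0.1}
    - {"translation": [0,0,-4],"twist": 0,"gripper": 0.1}
    - {"translation": [0,0,-6.5],"twist": 0,"gripper": 0.1}
    - {"translation": [0,0,-8],"twist": 0,"gripper": 0.1}

```text
clock: 23.53
eef_pos: [507.0, -108.8, 141.5]
tcp_rot: [-3.141, 0.025, -1.469]
contact_force: [0.6, -0.3, -1.4]
opening: 0.219
```

```bash
python3 -c "
from h import *
st();go([520,-360,120],-1.469)
"
```

```text
23.5333 [ 507.  -108.8  141.5] [-3.141  0.025 -1.469] F [ 0.63 -0.29 -1.44] M [-0.05 -0.04 -0.05] q [-0.23  0.25  1.91  0.03  0.99  1.22] 0.2189030690217822
shift cm [25.17  1.25  1.51] rot [-0.001  0.025 -0.   ]
```

>>> arm_command:
  plan:
    - {"translation": [2,0,0],"twist": 0,"gripper": 0.1}
    - {"translation": [5.5,0.2,0],"twist": 0,"gripper": 0.1}
    - {"translation": [9,0.4,0.2],"twist": 0,"gripper": 0.1}
    - {"translation": [12.5,0.6,0.5],"twist": 0,"gripper": 0.1}
    - {"translation": [16,0.8,0.8],"twist": 0,"gripper": 0.1}

```text
clock: 23.95
eef_pos: [514.5, -270.3, 129.1]
tcp_rot: [-3.141, 0.025, -1.469]
contact_force: [0.3, -0.2, -2.6]
opening: 0.223
```

```bash
python3 -c "
from h import *
st();go([520,-360,100],-1.469)
for n in ('top',): cv2.imwrite('pics/%s15.png'%n,grab_frame(n))
crop('top','pics/top15.png',190,150,390,290,4,'pics/t1.png')
"
```

```text
23.95 [ 514.5 -270.3  129.1] [-3.141  0.025 -1.469] F [ 0.31 -0.21 -2.62] M [0.01 0.01 0.03] q [-0.5   0.37  1.78  0.02  1.01  0.96] 0.22311523610907283
shift cm [9.04 0.37 2.68] rot [-0.     0.025  0.   ]
```

View pics/t1.png

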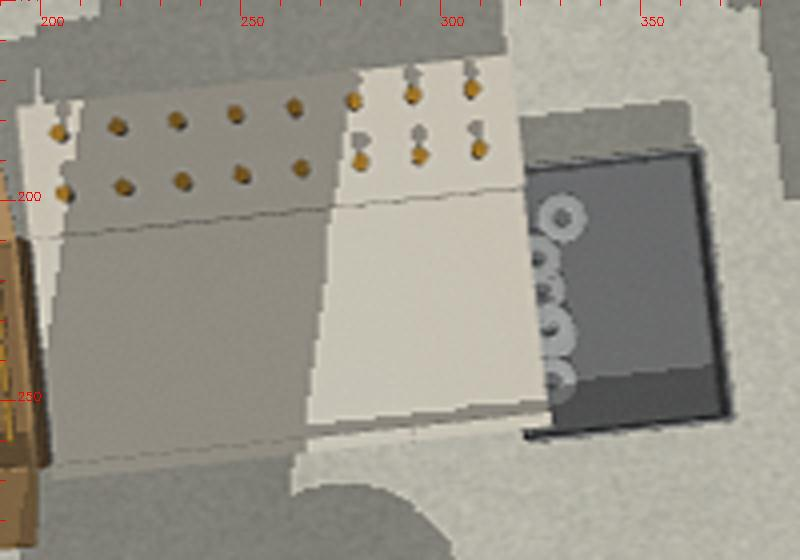

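>>> arm_command:
  plan:
    - {"translation": [3,0.1,0.5],"twist": 0,"gripper": 0.1}
    - {"translation": [6,0.2,1.5],"twist": 0,"gripper": 0.1}
    - {"translation": [8,0.3,3.5],"twist": 0,"gripper": 0.1}
    - {"translation": [9,0.4,6],"twist": 0,"gripper": 0.1}
    - {"translation": [9,0.4,8],"twist": 0,"gripper": 0.1}

```text
clock: 24.42
eef_pos: [519.3, -367.0, 44.9]
tcp_rot: [-3.141, 0.02, -1.471]
contact_force: [-0.1, 1.2, -2.8]
opening: 0.226
```

```bash
python3 -c "
from h import *
st();go([520,-360,12],-1.469)
"
```

```text
24.4167 [ 519.3 -367.    44.9] [-3.141  0.02  -1.471] F [-0.08  1.23 -2.75] M [-0.02  0.03 -0.08] q [-0.63  0.54  1.71  0.02  0.9   0.83] 0.22632890629088762
shift cm [-0.63 -0.14  3.3 ] rot [-0.     0.02  -0.002]
```

>>> arm_command:
  plan:
    - {"translation": [-0.1,0,0.8],"twist": 0,"gripper": 0.1}
    - {"translation": [-0.1,0,1.6],"twist": 0,"gripper": 0.1}
    - {"translation": [-0.1,0,2.4],"twist": 0,"gripper": 0.1}
    - {"translation": [-0.1,0,3],"twist": 0,"gripper": 0.1}
    - {"translation": [-0.1,0,3],"twist": 0,"gripper": 0.1}

```text
clock: 24.83
eef_pos: [518.9, -364.9, 14.3]
tcp_rot: [3.141, 0.021, -1.471]
contact_force: [-0.5, -0.6, -1.6]
opening: 0.224
```

>>> arm_command:
  plan:
    - {"translation": [0,0,0.1],"twist": 0,"gripper": 0.1}
    - {"translation": [0,0,0.2],"twist": 0,"gripper": 0.1}
    - {"translation": [0,0,0.3],"twist": 0,"gripper": 0.1}
    - {"translation": [0,0,0.3],"twist": 0,"gripper": 0.1}
    - {"translation": [0,0,0.3],"twist": 0,"gripper": 0.1}

```text
clock: 25.25
eef_pos: [519.1, -364.9, 11.7]
tcp_rot: [-3.142, 0.02, -1.471]
contact_force: [0.3, -0.0, -1.1]
opening: 0.223
```

>>> arm_command:
  plan:
    - {"translation": [0,0,0.1],"twist": 0,"gripper": 0.1}
    - {"translation": [0,0,0.2],"twist": 0,"gripper": 0.1}
    - {"translation": [0,0,0.25],"twist": 0,"gripper": 0.1}
    - {"translation": [0,0,0.25],"twist": 0,"gripper": 0.1}
    - {"translation": [0,0,0.25],"twist": 0,"gripper": 0.1}

```text
clock: 25.67
eef_pos: [519.0, -364.8, 9.1]
tcp_rot: [3.141, 0.02, -1.471]
contact_force: [-0.1, -0.3, -1.4]
opening: 0.23
```

>>> arm_command:
  plan:
    - {"translation": [0,0,0.05],"twist": 0,"gripper": 0.1}
    - {"translation": [0,0,0.1],"twist": 0,"gripper": 0.1}
    - {"translation": [0,0,0.1],"twist": 0,"gripper": 0.1}
    - {"translation": [0,0,0.1],"twist": 0,"gripper": 0.1}
    - {"translation": [0,0,0.1],"twist": 0,"gripper": 0.1}

```text
clock: 26.08
eef_pos: [519.2, -364.9, 8.3]
tcp_rot: [-3.141, 0.02, -1.471]
contact_force: [0.4, 0.9, 0.9]
opening: 0.23
```

>>> arm_command:
  plan:
    - {"translation": [0,0,0.03],"twist": 0,"gripper": 0.1}
    - {"translation": [0,0,0.03],"twist": 0,"gripper": 0.3}
    - {"translation": [0,0,0.03],"twist": 0,"gripper": 0.5}
    - {"translation": [0,0,0],"twist": 0,"gripper": 0.8}
    - {"translation": [0,0,0],"twist": 0,"gripper": 0.8}

```text
clock: 26.5
eef_pos: [519.2, -364.9, 8.3]
tcp_rot: [-3.141, 0.02, -1.471]
contact_force: [0.5, -0.4, -0.4]
opening: 0.715
```

>>> arm_command:
  plan:
    - {"translation": [0,0,0],"twist": 0,"gripper": 0.8}
    - {"translation": [0,0,-1],"twist": 0,"gripper": 0.8}
    - {"translation": [0,0,-3],"twist": 0,"gripper": 0.8}
    - {"translation": [0,0,-5.5],"twist": 0,"gripper": 0.8}
    - {"translation": [0,0,-8],"twist": 0,"gripper": 0.8}

```text
clock: 26.92
eef_pos: [519.0, -366.3, 89.4]
tcp_rot: [3.141, 0.021, -1.471]
contact_force: [-0.3, -0.9, -0.0]
opening: 0.799
```

>>> arm_command:
  plan:
    - {"translation": [2,0,-2],"twist": 0,"gripper": 0.8}
    - {"translation": [5,0,-5],"twist": 0,"gripper": 0.8}
    - {"translation": [8,0,-7],"twist": 0,"gripper": 0.8}
    - {"translation": [11,0,-7],"twist": 0,"gripper": 0.8}
    - {"translation": [14,0,-7],"twist": 0,"gripper": 0.8}

```text
clock: 27.33
eef_pos: [534.1, -509.3, 159.9]
tcp_rot: [-3.139, 0.017, -1.47]
contact_force: [0.1, -0.5, -0.3]
opening: 0.803
```

```bash
python3 -c "
from h import *
st()
for n in ('top','scene'): cv2.imwrite('pics/%s16.png'%n,grab_frame(n))
st()
crop('top','pics/top16.png',300,170,470,270,4,'pics/t1.png')
crop('scene','pics/scene16.png',150,130,350,270,4,'pics/s1.png')
"
```

```text
27.3333 [ 534.1 -509.3  159.9] [-3.139  0.017 -1.47 ] F [ 0.1  -0.48 -0.26] M [ 0.02 -0.03 -0.02] q [-0.77  0.56  1.38  0.01  1.21  0.7 ] 0.8027458119157181
27.4333 [ 533.  -511.4  157.5] [-3.141  0.018 -1.473] F [ 0.25  0.27 -0.93] M [-0.    0.01  0.02] q [-0.77  0.57  1.38  0.01  1.21  0.7 ] 0.7987493085003484
```

View pics/t1.png

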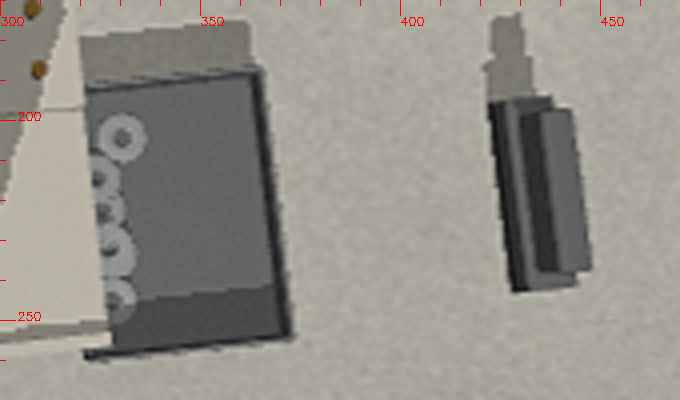

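View pics/s1.png

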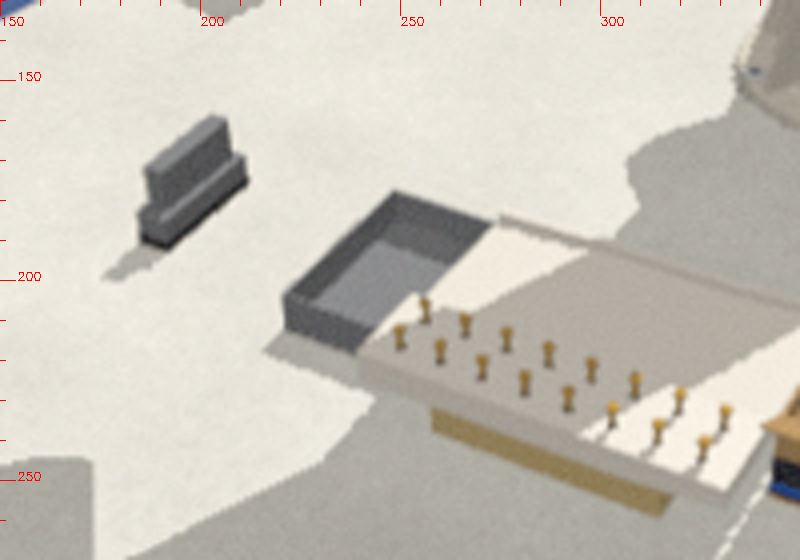

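```bash
python3 -c "
from h import *
im=cv2.imread('pics/top16.png')
crop('top',im,312,185,350,255,8,'pics/t2.png')
crop('top',im,60,150,380,300,2,'pics/t3.png')
a=cv2.imread('pics/t2.png');c=cv2.imread('pics/t3.png')
o=np.zeros((580,310+490,3),np.uint8);a=a[:560,:304];o[:a.shape[0],:304]=a
c=cv2.resize(c,(480,225));o[:225,315:795]=c;cv2.imwrite('pics/t4.png',o)"
```

```text
(no output)
```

View pics/t4.png

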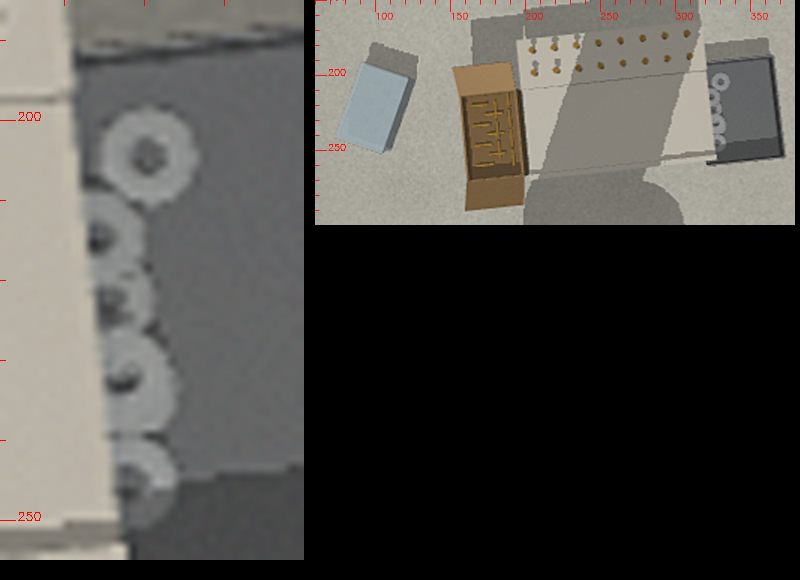

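>>> arm_command:
  plan:
    - {"translation": [0,0,0],"twist": 0,"gripper": 0.8}
    - {"translation": [0,0,0],"twist": 0,"gripper": 0.8}
    - {"translation": [0,0,0],"twist": 0,"gripper": 0.8}
    - {"translation": [0,0,0],"twist": 0,"gripper": 0.8}
    - {"translation": [0,0,0],"twist": 0,"gripper": 0.8}

```text
clock: 27.85
eef_pos: [533.2, -510.5, 157.6]
tcp_rot: [-3.141, 0.018, -1.472]
contact_force: [-0.3, 0.4, -0.5]
opening: 0.795
```

```bash
python3 -c "
from h import *
from rig import job
st(); print(np.abs(sense()['qvel']).max()); print(job.sign_off())"
```

```text
27.85 [ 533.2 -510.5  157.6] [-3.141  0.018 -1.472] F [-0.25  0.4  -0.53] M [ 0.04 -0.03 -0.02] q [-0.77  0.57  1.38  0.01  1.21  0.7 ] 0.7949289652226339
0.0037533313584142405
the job is handed in; nothing more can be done
None
```

I wiped the apron from the carton end to the tray, stood the wiper upright on the table clear of the tray, and handed the job in at 27.9 s. The last pictures show the apron empty, and the screws, carton and clear box look undisturbed.

**Pressing force:** It was mostly 6–10 N, but not always inside your band:
- About 23 N at first touch, before the sweep began.
- About 13 N still as the sweep started.
- About 17 N for one reading where the slope flattened out.
- 11–13 N over much of the last downslope towards the tray.

**Washer count:** Five washers show clearly in the tray. The sixth seems to lie under another one there, which I inferred from overlapping outlines. At mid-sweep all the washers were seen ahead of the sole, and none was left behind it.

**Gripper height:** The measured tool height disagreed with both cameras by about 35 mm. I trusted the cameras and then worked from where the sole touched the table. On that basis the middle of the apron came out at 55 mm, as stated.

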